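# Close the filter ports of a chromatograph

### The arm

A 6-joint arm with a two-finger parallel gripper is mounted at the origin on the work surface. World frame = base frame: x ahead of the robot, y to its left, z up, the work surface at z = 0. Lengths are in m, angles in rad, forces in N, time in s.
With the tool pointing down it reaches from about 0.25 to 0.775 m from the base axis. Payload 4 kg.
Tool frame: the origin (TCP) lies midway between the tips of the shut fingers; the grasp point (between the pads) lies 19 mm behind it (robot.tcp_to_grasp is the z of the grasp point in the tool frame, in m); z points along the fingers, y is the line along which they close (so a half turn about z gives the same grasp; the last joint's range is limited). The gripper opens to 94 mm and grips with 3 to 60 N. Pads are 16 mm wide; open, the fingers measure 119 mm over their backs; the gripper's body (75 mm by 177 mm) begins 78 mm behind the grasp point.
Start: joints at [1.195, 0.087, 1.371, -0, 1.684, -0.103], TCP at [0.148, 0.53, 0.206] pointing down, gripper open.
Joint ranges: [-3.1, 3.1], [-0.76, 2.03], [0.27, 2.55], [-1.08, 4.22], [0.17, 2.65], [-2.57, 2.57]. Speed limits (rad/s): [2.79, 2.79, 3.14, 3.14, 3.14, 3.14].

### API

Orientations are given as [roll, pitch, yaw] about the fixed x, y, z axes, in that order (R = Rz(yaw) Ry(pitch) Rx(roll)).
In Python, from bench import robot gives the robot as it stands. The module is installed in compiled form; this text tells all that it offers.
- The arm moves only by the tool move_arm, never from a script. Its argument "motion" is one flat list of numbers, 7 for each row, row after row: the turn, a rotation vector about the tool's x, y, z in units of 45 degrees (1.0 is 45 degrees), then the shift along the tool's x, y, z in units of 100 mm (1.0 is 100 mm), then the opening, from 0 (shut) to 1 (fully open). A call has 1 to 12 rows; each row shifts and turns the commanded pose from where the row before left it, along the tool's axes as they then stand; what a row does not reach is not made up. A row lasts 1/12 s, in which the tool goes at most 41.7 mm and 7.16 degrees, less where a joint would pass 70% of its speed; a pose out of reach is approached as far as the arm can. A call with a number of a shift or a turn outside -1 to 1 is refused whole. A call with a gripper value outside its range is refused whole. The fingers move at their own pace and stop on an object; the grip force is fixed at half the most. Time passes only in rows, so rows that do not move let the fingers close. It gives the time, the measured TCP pose, the force, the opening and the grip force at its end, in the units of the state.
- robot.get_obs(): the state, without advancing time (a new reading comes with each control period).
- robot.snapshot(name): name is "scene" or "side" or "wrist"; returns the picture (400x640x3 uint8, red, green, blue); there is no depth.
- robot.get_calibration(name): a dict with "fx", "fy", "cx", "cy" (pixels), "k1" (the pictures are not rectified: a ray, as slopes to the right and down, at radius r is drawn at 1 + k1 r^2 times it, then the intrinsics apply), "R" (3x3) and "t" (3): a world point X has camera coordinates R X + t. Camera axes: x right, y down, z forward; pixel columns grow to the right and rows downward; lengths in m; the calibration is good to about 2 mm. A picture is of the moment at which its call begins: read the wrist's pose just before it. get_calibration takes no time and is no camera call; for the wrist camera it gives the pose at the moment of the call.
- robot.close_job(): hands the job in; it is judged then, once.
The state is a dict: "time": time; "joint_positions": joint angles; "qvel": joint speeds; "joint_torque": joint torques, N m; "tool_pos": TCP position; "ee_rot": TCP orientation; "wrist_force": force on the tool from outside, world axes, zero at the start; "wrist_torque": the same for the moment, N m; "width": finger opening in m; "finger_force": force on a finger pad.
Only numpy, scipy, OpenCV 4.12 (cv2) and the standard library are available. Lean on these libraries where they do the work, as an engineer would, in place of code of your own. Each camera call takes 0.05 s, during which the arm holds its last target. There are 200 camera calls.

### The job

After the filter change, first clear every used filter cassette off the bench into the waste bin. Then set each white snap cover on a port of its own on the port block and press it squarely with the upright seating tool until it clicks fully home; never push a cover home with the bare fingers. Stand the tool upright in its tray again, and leave the jar and the beaker where they are.

Things in the scene. Friction and masses are not known exactly. Their poses are not given: they have to be found in the camera images.
- block: fixed aluminium port block, 90 (x) x 250 (y) x 30 mm high, slightly turned; origin under its centre, z up. Three ports in a row along its y, 80 mm apart, on its flat top, 30 mm above the origin. Round each port stand four grey sprung clips, on its +x, +y, -x and -y sides, sliding radially; they rise 21 mm above the top, nothing else does
- port0 (a point): centre of port 0 on the block's top face (at block y -80 mm); axes as the block's. The clips' inner faces slope outwards going up: 21 mm from this centre at the noses, 9.5 mm up, and 29 mm at the tips, 21 mm up. A cover put down here within 4 mm rests on them, underside 13 mm up; 10 to 20 N drives it past the noses, which snap over it
- port1 (a point): centre of port 1 on the block's top face (the middle one); axes as the block's. The clips' inner faces slope outwards going up: 21 mm from this centre at the noses, 9.5 mm up, and 29 mm at the tips, 21 mm up. A cover put down here within 4 mm rests on them, underside 13 mm up; 10 to 20 N drives it past the noses, which snap over it
- port2 (a point): centre of port 2 on the block's top face (at block y +80 mm); axes as the block's. The clips' inner faces slope outwards going up: 21 mm from this centre at the noses, 9.5 mm up, and 29 mm at the tips, 21 mm up. A cover put down here within 4 mm rests on them, underside 13 mm up; 10 to 20 N drives it past the noses, which snap over it
- cover0: loose white plastic snap-in port cover, 40 g: round flange 48 mm across, 8 mm thick, with a round grip stub 16 mm across and 22 mm high on top (30 mm overall); origin under the flange's centre, z up along the stub. Fits any port at any yaw; set on a port it rests loosely on the clips, 13 mm too high; home, its underside lies on the block's top. May be absent
- cover1: loose white plastic snap-in port cover, 40 g: round flange 48 mm across, 8 mm thick, with a round grip stub 16 mm across and 22 mm high on top (30 mm overall); origin under the flange's centre, z up along the stub. Fits any port at any yaw; set on a port it rests loosely on the clips, 13 mm too high; home, its underside lies on the block's top. May be absent
- cover2: loose white plastic snap-in port cover, 40 g: round flange 48 mm across, 8 mm thick, with a round grip stub 16 mm across and 22 mm high on top (30 mm overall); origin under the flange's centre, z up along the stub. Fits any port at any yaw; set on a port it rests loosely on the clips, 13 mm too high; home, its underside lies on the block's top. May be absent
- cassette0: used filter cassette, a beige box with brown sides 38 (x) x 26 (y) x 22 mm high, 20 to 45 g, lying flat on the bench; origin under its centre. May be absent
- cassette1: used filter cassette, a beige box with brown sides 38 (x) x 26 (y) x 22 mm high, 20 to 45 g, lying flat on the bench; origin under its centre. May be absent
- cassette2: used filter cassette, a beige box with brown sides 38 (x) x 26 (y) x 22 mm high, 20 to 45 g, lying flat on the bench; origin under its centre. May be absent
- cassette3: used filter cassette, a beige box with brown sides 38 (x) x 26 (y) x 22 mm high, 20 to 45 g, lying flat on the bench; origin under its centre. May be absent
- bin: fixed grey open waste bin, 130 x 130 x 55 mm high, walls and floor 4 mm; origin under its centre. It stands to the left or the right of the port block
- tray: fixed flat grey tool tray, 90 x 90 mm, rim 12 mm high, walls and floor 4 mm; origin under its centre. It stands on the other side of the block from the bin
- tool: loose seating tool, standing upright in the tray, 108 mm tall, about 0.2 kg: the lower 42 mm is a steel foot 36 mm across, bored from below (26 mm across, 30 mm deep) so that it goes over a cover's stub and presses on the flange; the rest is a round pale grey handle 24 mm across. Origin at the centre of the foot's lower end, z up
- jar: bystander: small amber jar 36 mm across, 38 mm high, among the covers and cassettes; origin under its centre
- beaker: bystander: glass beaker 60 mm across, 70 mm high, beyond the block; origin under its centre
There are look-alikes about, which are no part of the job. There is more than one size of the bin; the one meant has the size given above.

How it is judged:
By the outcome, as a careful person would: the job done as asked, in the order asked, and still so for the second after the job is handed in, with the robot touching nothing.
Of cover0, cover1, cover2 only 2 to 3 are there at a start; the rules pass over those that are not, and their reading is None.
Of cassette0, cassette1, cassette2, cassette3 only 3 to 4 are there at a start; the rules pass over those that are not, and their reading is None.
At some moment in a run one of cassette0, cassette1, cassette2, cassette3, cover0, cover1, cover2 may be knocked a few centimetres aside while the robot is not near it.
It also fails if it takes over 210 s, if anything falls off the work surface, if the arm or the gripper's body presses on something with over 40 N, if the wrist force passes 120 N, or if a joint passes its speed limit or range.

## Working session

There is one attempt and no reset: what is moved stays moved. The work goes in short steps, Python scripts to look and compute and a tool call to move; the robot and the scene stay as the last step left them, time stands still between calls to the robot, and variables do not carry over. Pictures are saved under pics/ and viewed, at most 14 in all, crops included, and the job is handed in when it is done.

Besides the shell and the picture viewer there is one more tool, called after "Emit:" as name(argument=value, ...) on one line, values as JSON. move_arm: Moves the arm, as the interface text tells. Shifts and turns lie within -1 to 1; 1 stands for 100 mm of shift or 45 degrees of turn. Its arguments: {"type":"object","properties":{"motion":{"type":"array","items":{"type":"number"}}},"required":["motion"]}

```bash
mkdir -p pics
python3 - <<'E'
from bench import robot
import cv2
o=robot.get_obs();print({k:o[k] for k in('time','tool_pos','ee_rot','width')},robot.tcp_to_grasp)
for n in('scene','side','wrist'):
    c=robot.get_calibration(n);print(n,c)
    cv2.imwrite(f'pics/{n}0.png',robot.snapshot(n)[:,:,::-1])
E
```

```text
{'time': 0.0, 'tool_pos': array([0.14799453, 0.52913717, 0.20431674]), 'ee_rot': array([-3.13937633e+00, -2.12338040e-04,  2.86877342e+00]), 'width': 0.09386081846106323} -0.0188
scene {'fx': 399.9467107883208, 'fy': 399.9467107883208, 'cx': 324.3668441881958, 'cy': 200.27287185097973, 'k1': -0.013738122634482952, 'R': array([[-0.47035523,  0.88240881, -0.01098406],
       [ 0.62129284,  0.32228049, -0.7142342 ],
       [-0.6267066 , -0.34276811, -0.69982059]]), 't': array([ 0.23841165, -0.29958114,  1.26601048])}
side {'fx': 405.68565012554416, 'fy': 405.68565012554416, 'cx': 311.45694279633494, 'cy': 199.61969414183181, 'k1': -0.06775956914428104, 'R': array([[ 0.89983422, -0.43593202, -0.01617558],
       [-0.32285716, -0.64057695, -0.69672407],
       [ 0.29336263,  0.63215856, -0.71715683]]), 't': array([-0.45815897,  0.20748699,  0.87086153])}
wrist {'fx': 281.4263437895117, 'fy': 281.4263437895117, 'cx': 315.4962385860074, 'cy': 201.94809500904492, 'k1': 0.001930304633152451, 'R': array([[ 0.27097743,  0.96258259, -0.00244783],
       [ 0.93642498, -0.26302325,  0.23222195],
       [ 0.22288896, -0.06521912, -0.97265974]]), 't': array([-0.54894144, -0.02346941,  0.39000252])}
```

View pics/scene0.png

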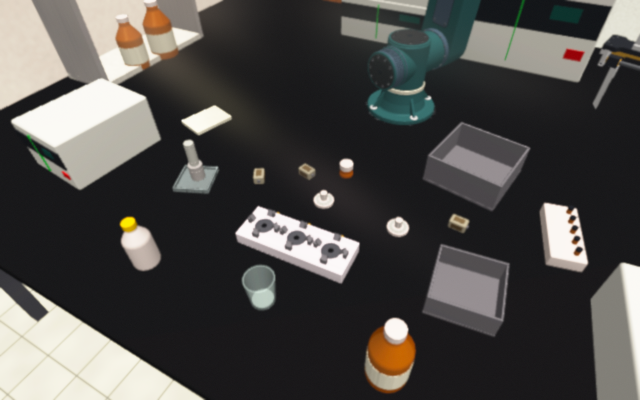

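View pics/side0.png

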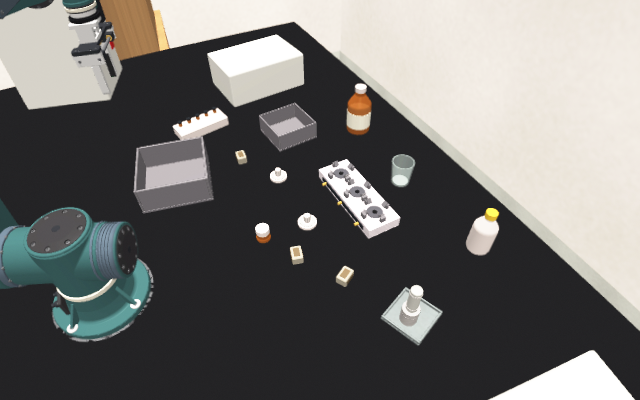

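The scene view shows covers at (323,199) and (397,227), cassettes at (258,175), (306,171) and (458,222), the tool in its tray at (195,170), the jar at (346,168) and the beaker at (261,287). Two bins could be meant, at (476,163) and (467,288). I'll triangulate everything and measure both bins.

```bash
cat > h.py <<'E'
import numpy as np, cv2
from bench import robot
def ray(c,uv):
    K=np.array([[c['fx'],0,c['cx']],[0,c['fy'],c['cy']],[0,0,1]])
    p=cv2.undistortPoints(np.array([[uv]],float),K,np.array([c['k1'],0,0,0]))[0,0]
    R=np.array(c['R']);return -R.T@c['t'],R.T@np.array([p[0],p[1],1])
def plane(c,uv,z):
    o,d=ray(c,uv);return o+d*(z-o[2])/d[2]
def tri(*obs):
    A=np.zeros((3,3));b=np.zeros(3);L=[]
    for c,uv in obs:
        o,d=ray(c,uv);d=d/np.linalg.norm(d);P=np.eye(3)-np.outer(d,d);A+=P;b+=P@o;L.append((o,P))
    X=np.linalg.solve(A,b);return X,max(np.linalg.norm(P@(X-o)) for o,P in L)
def proj(c,X):
    R=np.array(c['R']);p=R@X+c['t'];x=p[:2]/p[2];x=x*(1+c['k1']*(x@x));return np.array([c['fx']*x[0]+c['cx'],c['fy']*x[1]+c['cy']])
def cal(n):return robot.get_calibration(n)
E
python3 - <<'E'
from h import *
np.set_printoptions(precision=4,suppress=True)
s,d=cal('scene'),cal('side')
for n,a,b in [('cas a',(258.5,172),(345,272)),('cas b',(307,169),(297,250)),('cas c',(459,219),(241,154)),
 ('cov a stub',(323.5,194),(307.5,215)),('cov b stub',(398,222),(278.5,170)),('jar',(346.5,163),(263,229)),('tooltop',(190,144),(416,291)),('beaker rim',(259,274),(403,163))]:
    print(n,*tri((s,a),(d,b)))
for n,z,pts in [('bin1',.055,[(461,125),(528,153),(493,205),(425,170)]),('bin2',.055,[(439,247),(509,262),(502,331),(424,313)])]:
    P=[plane(s,p,z) for p in pts];print(n,np.mean(P,0),[np.linalg.norm(P[i]-P[i-1]) for i in range(4)])
for n,z,pts in [('bin1',.055,[(138,147),(206,139),(213,200),(138,209)]),('bin2',.055,[(260,124),(290,105),(316,123),(283,147)]),('tray',.012,[(411,290),(441,313),(420,342),(382,316)]),
 ('block',.03,[(319,165),(345,160),(399,215),(369,233)])]:
    P=[plane(d,p,z) for p in pts];print(n,np.mean(P,0),[np.linalg.norm(P[i]-P[i-1]) for i in range(4)])
P=[plane(s,p,.03) for p in [(257,208),(358,243),(345,277),(237,236)]];print('block s',np.mean(P,0),P)
P=[plane(s,p,.012) for p in [(184,165),(218,167),(212,191),(174,190)]];print('tray s',np.mean(P,0),P)
a=cv2.imread('pics/scene0.png');b=cv2.imread('pics/side0.png')
v=np.hstack([cv2.resize(a[110:345,400:600],(400,470),interpolation=2),cv2.resize(b[80:280,120:290],(400,470),interpolation=2)]);cv2.imwrite('pics/bins.png',v)
v=np.vstack([cv2.resize(a[130:290,165:425],(780,480),interpolation=2)]);cv2.imwrite('pics/mid.png',v)
E
```

```text
cas a [ 0.4951 -0.1948  0.0227] 0.0007872757243191124
cas b [ 0.4272 -0.0929  0.021 ] 0.0007117698113333026
cas c [0.4243 0.2925 0.0222] 0.001708375680532085
cov a stub [ 0.4931 -0.0102  0.0252] 0.0008046758252863692
cov b stub [0.4944 0.1767 0.0231] 0.000464057753033043
jar [ 0.3765 -0.0085  0.034 ] 0.0027493120469969795
tooltop [ 0.561  -0.3371  0.1049] 0.0020834867373254787
beaker rim [0.7762 0.0067 0.0696] 0.002354992839341748
bin1 [0.2435 0.2827 0.055 ] [np.float64(0.2303499384593423), np.float64(0.18625623251983142), np.float64(0.23164280479400437), np.float64(0.17422884304730654)]
bin2 [0.6121 0.3524 0.055 ] [np.float64(0.1543532001703769), np.float64(0.1313887386339325), np.float64(0.1520365483036466), np.float64(0.12793149815833504)]
bin1 [0.2322 0.2646 0.055 ] [np.float64(0.25354982493564593), np.float64(0.19401605301883165), np.float64(0.25374003070760126), np.float64(0.18220453530426178)]
bin2 [0.5855 0.3204 0.055 ] [np.float64(0.13425854149451807), np.float64(0.13231075151082683), np.float64(0.12871091367912543), np.float64(0.14597103176924633)]
tray [ 0.5734 -0.3422  0.012 ] [np.float64(0.09084568553336209), np.float64(0.07608441145307208), np.float64(0.08143876453483224), np.float64(0.08791198661450311)]
block [0.6394 0.0042 0.03  ] [np.float64(0.2675105737806864), np.float64(0.07511354814866626), np.float64(0.23885874665708204), np.float64(0.09564513631612045)]
block s [0.6446 0.0091 0.03  ] [array([ 0.6068, -0.1193,  0.03  ]), array([0.594 , 0.1259, 0.03  ]), array([0.6824, 0.139 , 0.03  ]), array([ 0.6951, -0.1091,  0.03  ])]
tray s [ 0.575  -0.3283  0.012 ] [array([ 0.5512, -0.3934,  0.012 ]), array([ 0.5166, -0.3083,  0.012 ]), array([ 0.596 , -0.2629,  0.012 ]), array([ 0.6363, -0.3485,  0.012 ])]
```

View pics/bins.png

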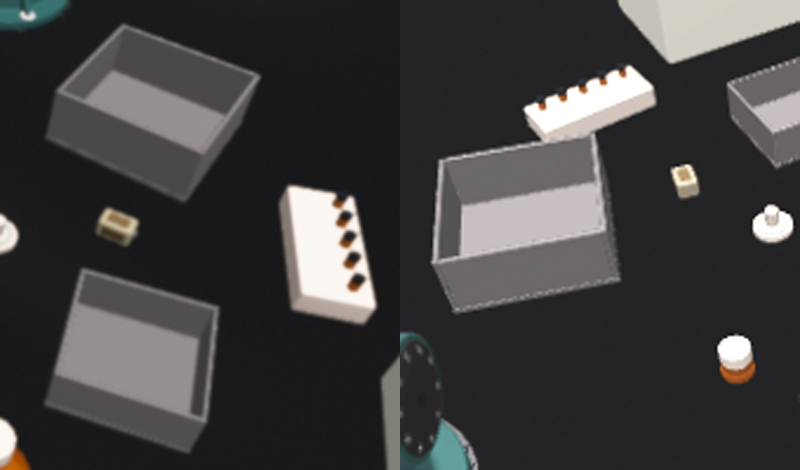

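View pics/mid.png

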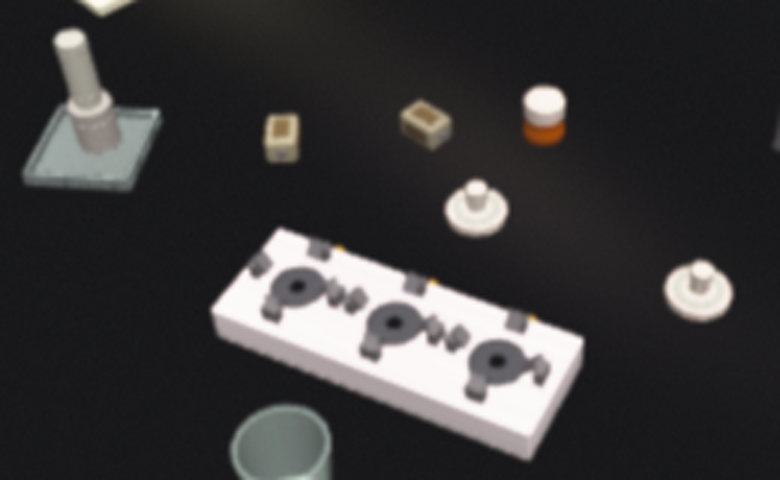

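Bin candidates: scene (476,163), whose rim measures about 240 × 185 mm, and scene (467,288), whose rim measures about 130 × 130 mm. The second fits the 130 mm bin, and it stands on the other side of the block from the tray. The crops agree. Next I go to a wrist view over the middle.

Emit:
move_arm(motion=[0, 0, -0.1157, 0, 0, 0, 1, 0, 0, -0.1157, 0, 0, 0, 1, 0, 0, -0.1157, 0, 0, 0, 1, 0, 0, 0, -0.18, -0.33, -0.03, 1, 0, 0, 0, -0.18, -0.33, -0.03, 1, 0, 0, 0, -0.18, -0.33, -0.03, 1, 0, 0, 0, -0.18, -0.33, -0.03, 1, 0, 0, 0, -0.18, -0.33, -0.03, 1, 0, 0, 0, -0.18, -0.33, -0.03, 1, 0, 0, 0, -0.18, -0.33, -0.03, 1, 0, 0, 0, -0.18, -0.33, -0.03, 1, 0, 0, 0, -0.18, -0.33, -0.03, 1])

```text
time: 1.15
tool_pos: [0.3103, 0.2309, 0.2325]
ee_rot: [3.141, 0.0, -3.141]
wrist_force: [0.7, 0.5, -0.1]
width: 0.0939
finger_force: 0.0
```

Emit:
move_arm(motion=[0, 0, 0, -0.18, -0.33, -0.03, 1, 0, 0, 0, -0.18, -0.33, -0.03, 1, 0, 0, 0, -0.18, -0.33, -0.03, 1, 0, 0, 0, -0.18, -0.33, -0.03, 1, 0, 0, 0, -0.18, -0.33, -0.03, 1, 0, 0, 0, -0.18, -0.33, -0.03, 1, 0, 0, 0, -0.18, -0.33, -0.03, 1, 0, 0, 0, 0, 0, 0, 1, 0, 0, 0, 0, 0, 0, 1])

```text
time: 1.9
tool_pos: [0.4363, 0.0002, 0.2528]
ee_rot: [3.141, -0.002, 3.137]
wrist_force: [-0.8, 1.3, 0.1]
width: 0.0938
finger_force: 0.0
```

```bash
cat >> h.py <<'E'
np.set_printoptions(precision=4,suppress=True)
def grab(tag):
    "picture of the wrist with its calibration, saved"
    o=robot.get_obs();c=cal('wrist');im=robot.snapshot('wrist')[:,:,::-1].copy()
    cv2.imwrite(f'pics/{tag}.png',im);np.save(f'pics/{tag}.npy',c,allow_pickle=True)
    print('t',o['time'],'tcp',o['tool_pos'],'rot',o['ee_rot'],'w',o['width']);return im,c
def load(tag):return cv2.imread(f'pics/{tag}.png'),np.load(f'pics/{tag}.npy',allow_pickle=True).item()
def go(*wps):
    "wps: (x,y,z,yaw) in order; prints tool-frame units per leg"
    o=robot.get_obs();p=o['tool_pos'];y=o['ee_rot'][2]
    for w in wps:
        dy=(w[3]-y+np.pi)%(2*np.pi)-np.pi;y=w[3];D=np.array(w[:3])-p;p=np.array(w[:3])
        t=np.array([np.cos(y)*D[0]+np.sin(y)*D[1],np.sin(y)*D[0]-np.cos(y)*D[1],-D[2]])*10
        n=int(np.ceil(max(np.linalg.norm(t)/.4,1e-9)));print('turn z %.4f (min rows %d), then shift'%(-dy/(np.pi/4),np.ceil(abs(np.degrees(dy))/7)),t,'rows',n,'each',t/n)
E
python3 - <<'E'
from h import *
im,c=grab('w1')
E
```

```text
t 1.9 tcp [0.4363 0.0002 0.2528] rot [ 3.1409 -0.0018  3.1375] w 0.09377150349161995
```

View pics/w1.png

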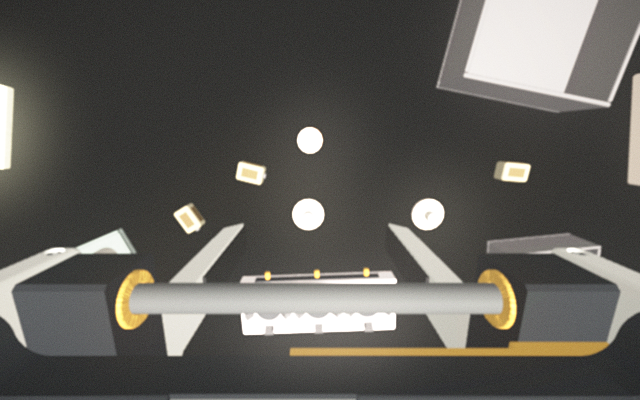

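The wrist view shows cassettes at (251,173), (189,219) and (512,172), covers at (308,214) and (428,214), and the jar at (310,140). The block is below them. I fit outlines for the cassettes and the covers.

```bash
cat >> h.py <<'E'
def blobs(im,lo=70,amin=60):
    n,l,st,ce=cv2.connectedComponentsWithStats((im.max(2)>lo).astype(np.uint8))
    return [((l==i).astype(np.uint8),ce[i],st[i]) for i in range(1,n) if st[i,4]>amin]
def cassette(im,c,uv,z=.022):
    "pose of the box whose top holds pixel uv: dark-brown patch and whole outline on the plane of the top"
    m=[b for b in blobs(im) if np.hypot(*(b[1]-uv))<15][0][0]
    k=max(cv2.findContours(m,0,1)[0],key=len)[:,0]
    P=np.array([plane(c,p,z)[:2] for p in k.astype(float)])
    r=cv2.minAreaRect((P*1e3).astype(np.float32));
    b=cv2.boxPoints(r);e=b[1]-b[0] if np.hypot(*(b[1]-b[0]))>np.hypot(*(b[2]-b[1])) else b[2]-b[1]
    hsv=cv2.cvtColor(im,cv2.COLOR_BGR2HSV);g=hsv[:,:,1].astype(float)*(cv2.erode(m,np.ones((3,3)))>0)
    br=((g>.6*g.max())).astype(np.uint8);q=np.argwhere(br).mean(0)[::-1]
    return np.array(r[0]),sorted(r[1]),np.degrees(np.arctan2(e[1],e[0])),plane(c,q,z)[:2]*1e3
E
python3 - <<'E'
from h import *
im,c=load('w1')
for uv in [(251,173),(189,219),(512,172)]:print('cas',*cassette(im,c,uv))
for b in blobs(im):
    for uv in [(308,214),(428,214),(310,140)]:
        if np.hypot(*(b[1]-uv))<12: print('round',b[1],b[2],plane(c,b[1],.008))
E
```

```text
Traceback (most recent call last):
  File "h.py", line 36, in cassette
    m=[b for b in blobs(im) if np.hypot(*(b[1]-uv))<15][0][0]
      ~~~~~~~~~~~~~~~~~~~~~~~~~~~~~~~~~~~~~~~~~~~~~~~~~^^^
IndexError: list index out of range
```

```bash
sed -i 's/lo=70/lo=120/' h.py
python3 - <<'E'
from h import *
im,c=load('w1')
print([(b[1].round(),b[2][2:]) for b in blobs(im)], im[173,251],im[173,230])
for uv in [(251,173),(189,219),(512,172)]:print('cas',*cassette(im,c,uv))
for b in blobs(im):
    for uv in [(308,214),(428,214),(310,140)]:
        if np.hypot(*(b[1]-uv))<12: print('round',b[1],b[2],plane(c,b[1],.008))
E
```

```text
[(array([530.,  51.]), array([  204,   112, 13652], dtype=int32)), (array([634., 134.]), array([  13,  113, 1136], dtype=int32)), (array([  8., 126.]), array([  22,   88, 1345], dtype=int32)), (array([310., 140.]), array([ 28,  28, 594], dtype=int32)), (array([250., 173.]), array([ 32,  25, 585], dtype=int32)), (array([512., 171.]), array([ 37,  22, 672], dtype=int32)), (array([308., 214.]), array([ 33,  33, 869], dtype=int32)), (array([427., 214.]), array([ 34,  33, 889], dtype=int32)), (array([188., 219.]), array([ 32,  31, 568], dtype=int32)), (array([206., 257.]), array([  75,   61, 1521], dtype=int32)), (array([425., 257.]), array([  75,   61, 1519], dtype=int32)), (array([ 51., 271.]), array([ 136,  119, 3142], dtype=int32)), (array([372., 305.]), array([  525,   124, 27112], dtype=int32)), (array([275., 399.]), array([186,   2, 284], dtype=int32))] [166 223 241] [59 64 66]
cas [423.1667 -94.2486] [29.90534782409668, 44.056732177734375] 75.52677 [422.2377 -96.1416]
cas [ 492.3585 -191.6749] [36.02406311035156, 43.02151107788086] 31.088997 [ 491.8315 -193.4736]
cas [423.066  286.6332] [29.467153549194336, 50.90314865112305] 84.96797 [422.8242 285.6931]
round [309.5017 139.8822] [296 126  28  28 594] [ 0.3764 -0.0083  0.008 ]
round [307.8872 213.9586] [292 198  33  33 869] [ 0.4895 -0.012   0.008 ]
round [427.4162 213.8481] [411 198  34  33 889] [0.4904 0.1748 0.008 ]
```

Run:
```python
from h import *
im,c=load('w1');d=cal('side');s=cal('scene')
print(tri((c,(465,75)),(d,(206.7,178.7))),tri((c,(610,105)),(d,(202,138))))
print('small bin',[ (tri((s,a),(d,b))) for a,b in [((442,247),(260,124)),((509,264),(290,105))]])
z=.055
print([plane(d,p,z) for p in [(260,124),(290,105),(316,123),(282,147)]],[plane(s,p,z) for p in [(440,248),(509,263)]])
go((.424,.289,.12,np.radians(-5+180)),(.424,.289,.004,np.radians(175)))
go((.424,.289,.12,np.radians(85)))
```

```text
(array([0.3015, 0.179 , 0.0698]), np.float64(0.0007125472736922927)) (array([0.3366, 0.3696, 0.0582]), np.float64(0.002018586709810533))
small bin [(array([0.5215, 0.3022, 0.0662]), np.float64(0.03154166321822178)), (array([0.6008, 0.3828, 0.1025]), np.float64(0.027858331707176658))]
[array([0.5129, 0.3585, 0.055 ]), array([0.6341, 0.4115, 0.055 ]), array([0.6639, 0.2863, 0.055 ]), array([0.5287, 0.2267, 0.055 ])] [array([0.5504, 0.2818, 0.055 ]), array([0.5255, 0.4086, 0.055 ])]
turn z 0.1089 (min rows 1), then shift [0.3687 2.8542 1.3293] rows 8 each [0.0461 0.3568 0.1662]
turn z -0.0000 (min rows 0), then shift [0.   0.   1.16] rows 3 each [0.     0.     0.3867]
turn z 2.1089 (min rows 14), then shift [ 2.8542 -0.3687  1.3293] rows 8 each [ 0.3568 -0.0461  0.1662]
```

Emit:
move_arm(motion=[0, 0, 0.109, 0, 0, 0, 1, 0, 0, 0, 0.046, 0.357, 0.166, 1, 0, 0, 0, 0.046, 0.357, 0.166, 1, 0, 0, 0, 0.046, 0.357, 0.166, 1, 0, 0, 0, 0.046, 0.357, 0.166, 1, 0, 0, 0, 0.046, 0.357, 0.166, 1, 0, 0, 0, 0.046, 0.357, 0.166, 1, 0, 0, 0, 0.046, 0.357, 0.166, 1, 0, 0, 0, 0.046, 0.357, 0.166, 1, 0, 0, 0, 0, 0, 0, 1, 0, 0, 0, 0, 0, 0, 1])

```text
time: 2.87
tool_pos: [0.421, 0.2914, 0.1192]
ee_rot: [-3.14, -0.003, 3.062]
wrist_force: [0.1, -0.6, 0.9]
width: 0.094
finger_force: 0.0
```

Run:
```python
from h import *
im,c=grab('w2')
for b in blobs(im,amin=200): print(b[1].round(),b[2])
```

```text
t 2.8667 tcp [0.421  0.2914 0.1192] rot [-3.1397 -0.0032  3.0621] w 0.0940129392508176
[144.  34.] [142   0   6  69 291]
[285.  47.] [  143     0   245   107 17591]
[394.  49.] [384   0  21  99 462]
[527. 119.] [  475    20   106   194 14068]
[ 12. 185.] [  0 168  28  35 777]
[317. 205.] [299 193  39  25 908]
[124. 306.] [116 275  22  54 495]
[510. 306.] [500 276  16  53 305]
[180. 331.] [163 315  41  40 901]
[378. 333.] [ 314  314  113   34 2965]
```

View pics/w2.png

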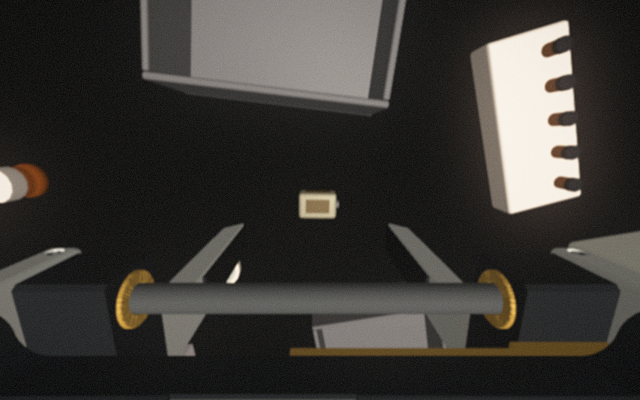

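The cassette sits at (317,205), midway between the fingers. I check its position on the top plane, using both wrist views for its height.

Run:
```python
from h import *
im,c=load('w2');c1=load('w1')[1];s=cal('scene')
print(cassette(im,c,(317,205)),plane(c,(317,206),.022),tri((c,(317,206)),(c1,(512,173)),(s,(459,219))))
go((.422,.289,.004,np.radians(175)))
```

```text
(array([423.3178, 293.3611]), [25.007640838623047, 38.58186721801758], np.float32(85.38079), array([424.2244, 292.2336])) [0.4242 0.2923 0.022 ] (array([0.4242, 0.2916, 0.0209]), np.float64(0.0033058573812664005))
turn z 0.0069 (min rows 1), then shift [ 0.0013 -0.0143  1.164 ] rows 3 each [ 0.0004 -0.0048  0.388 ]
```

Emit:
move_arm(motion=[0, 0, 0, -0.01, 0, 0.384, 1, 0, 0, 0, -0.01, 0, 0.384, 1, 0, 0, 0, -0.01, 0, 0.384, 1, 0, 0, 0, 0, 0, 0, 0, 0, 0, 0, 0, 0, 0, 0, 0, 0, 0, 0, 0, 0, 0, 0, 0, 0, 0, 0, 0, 0, 0, 0, 0, 0, 0, 0, 0, 0, 0, 0, 0, 0, 0, 0, 0, 0, 0, 0, 0, -0.38, 0, 0, 0, 0, 0, 0, -0.38, 0, 0, 0, 0, 0, 0, -0.38, 0])

```text
time: 3.92
tool_pos: [0.4261, 0.2887, 0.1207]
ee_rot: [-3.141, -0.001, 3.056]
wrist_force: [0.7, 1.9, -0.3]
width: 0.0372
finger_force: 0.0
```

Run:
```python
from h import *
s,d=cal('scene'),cal('side')
a=robot.snapshot('scene')[:,:,::-1]
b=robot.snapshot('side')[:,:,::-1]
cv2.imwrite('pics/bz.png',np.hstack([cv2.resize(a[230:350,405:530],None,fx=3.2,fy=3.2,interpolation=2),cv2.resize(b[90:165,240:340],None,fx=4,fy=5.12,interpolation=2)]))
go((.59,.325,.13,np.radians(175)))
```

```text
turn z 0.0021 (min rows 1), then shift [-1.5533  0.4728 -0.0171] rows 5 each [-0.3107  0.0946 -0.0034]
```

View pics/bz.png

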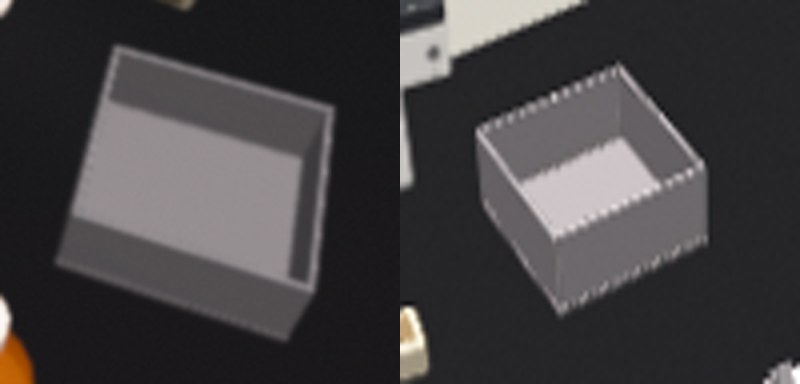

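Run:
```python
from h import *
s,d=cal('scene'),cal('side')
S=[(440.9,244.7),(509,263.8),(502.8,320.6),(428.4,297.2)];D=[(260,115.4),(295,103),(316.3,122.2),(279.3,136.5)]
for k in range(4):
    r=[tri((s,S[i]),(d,D[(i+k)%4])) for i in range(4)]
    if max(x[1] for x in r)<.02:
        P=np.array([x[0] for x in r]);print(k,[x[1] for x in r],P,P.mean(0),[np.linalg.norm(P[i]-P[i-1]) for i in range(4)])
im,c=grab('w3')
for b in blobs(im,amin=200): print(b[1].round(),b[2])
```

```text
3 [np.float64(0.0015988338096100123), np.float64(0.0026907565540948463), np.float64(0.0014721398188766333), np.float64(0.0013380341978602422)] [[0.541  0.2799 0.0526]
 [0.5288 0.4074 0.0533]
 [0.654  0.4204 0.0525]
 [0.6678 0.2947 0.0522]] [0.5979 0.3506 0.0527] [np.float64(0.12758155784168024), np.float64(0.12806812958143632), np.float64(0.12583305110971316), np.float64(0.1264213020389783)]
t 4.0167 tcp [0.4311 0.2914 0.1283] rot [3.1329 0.0134 3.0559] w 0.029401065470871998
[144.  28.] [142   0   6  56 247]
[282.  40.] [  144     0   240    92 14708]
[388.  42.] [380   0  17  84 404]
[518. 104.] [  466     7   105   191 13866]
[ 13. 173.] [  0 156  30  36 854]
[316. 191.] [298 179  38  25 888]
[611. 232.] [ 563  214   77   41 1206]
[218. 245.] [198 235  42  19 634]
[ 56. 312.] [   0  250  157  107 5378]
[252. 301.] [246 272  17  57 452]
[381. 305.] [377 280   9  49 294]
[269. 328.] [264 315  12  32 246]
[341. 331.] [ 322  314   39   34 1088]
```

Emit:
move_arm(motion=[0, 0, 0, 0, 0, 0, 1, 0, 0, 0, 0, 0, 0, 1, 0, 0, 0, 0, 0, 0, 1, 0, 0, 0, 0, 0, 0, 1, 0, 0, 0, 0, 0, 0, 1, 0, 0, 0, 0, 0, 0, 1])

```text
time: 4.57
tool_pos: [0.4265, 0.2888, 0.1186]
ee_rot: [-3.141, -0.001, 3.056]
wrist_force: [-1.3, -0.6, 0.2]
width: 0.0617
finger_force: 0.0
```

Run:
```python
from h import *
im,c=grab('w4')
for b in blobs(im,amin=200):
    if 250<b[1][0]<390 and 100<b[1][1]<260: print(b[1],cassette(im,c,b[1]))
```

```text
t 4.5667 tcp [0.4265 0.2888 0.1186] rot [-3.1408 -0.0014  3.0558] w 0.06165902465642749
[319.7555 199.1806] (array([423.4213, 293.9815]), [25.766263961791992, 39.1066780090332], np.float32(85.00401), array([423.8378, 292.8409]))
```

The bin is confirmed: its rim measures about 127 × 127 mm at z 0.053, with its centre at (0.598, 0.351). The first grasp failed because I lifted before the slow fingers had closed. The cassette hasn't moved, so I try again.

Emit:
move_arm(motion=[0, 0, 0, 0.01, 0.01, 0.382, 0.7, 0, 0, 0, 0.01, 0.02, 0.382, 0.7, 0, 0, 0, 0, 0.01, 0.382, 0.7, 0, 0, 0, 0, 0, 0, 0, 0, 0, 0, 0, 0, 0, 0, 0, 0, 0, 0, 0, 0, 0, 0, 0, 0, 0, 0, 0, 0, 0, 0, 0, 0, 0, 0, 0, 0, 0, 0, 0, 0, 0, 0, 0, 0, 0, 0, 0, 0, 0, 0, 0, 0, 0, 0, 0, 0, 0, 0, 0, 0, 0, 0, 0])

```text
time: 5.62
tool_pos: [0.4254, 0.2933, 0.0052]
ee_rot: [3.141, 0.0, 3.056]
wrist_force: [-0.2, -0.1, 1.6]
width: 0.038
finger_force: 30.0
```

Run:
```python
from h import *
go((.4245,.2925,.13,3.056),(.595,.35,.13,3.056),(.595,.35,.045,3.056))
```

```text
turn z -0.0002 (min rows 1), then shift [ 0.008  -0.0083 -1.248 ] rows 4 each [ 0.002  -0.0021 -0.312 ]
turn z -0.0000 (min rows 0), then shift [-1.6496  0.7187 -0.    ] rows 5 each [-0.3299  0.1437 -0.    ]
turn z -0.0000 (min rows 0), then shift [0.   0.   0.85] rows 3 each [0.     0.     0.2833]
```

Emit:
move_arm(motion=[0, 0, 0, 0, 0, -0.312, 0, 0, 0, 0, 0, 0, -0.312, 0, 0, 0, 0, 0, 0, -0.312, 0, 0, 0, 0, 0, 0, -0.312, 0, 0, 0, 0, -0.33, 0.142, 0, 0, 0, 0, 0, -0.33, 0.142, 0, 0, 0, 0, 0, -0.33, 0.142, 0, 0, 0, 0, 0, -0.33, 0.142, 0, 0, 0, 0, 0, -0.33, 0.142, 0, 0, 0, 0, 0, 0, 0, 0.28, 0, 0, 0, 0, 0, 0, 0.28, 0, 0, 0, 0, 0, 0, 0.28, 0])

```text
time: 6.62
tool_pos: [0.5967, 0.3501, 0.0443]
ee_rot: [3.141, 0.0, 3.055]
wrist_force: [0.7, -0.1, -0.7]
width: 0.0376
finger_force: 30.0
```

Run:
```python
from h import *
print(robot.get_obs()['tool_pos'],robot.get_obs()['finger_force'])
go((.595,.35,.12,3.056),(.424,-.0945,.15,np.radians(165.5)))
go((.595,.35,.12,3.056),(.424,-.0945,.15,np.radians(75.5)))
```

```text
[0.5967 0.3501 0.0443] 29.999417066574097
turn z -0.0007 (min rows 1), then shift [ 0.0171 -0.0023 -0.7573] rows 2 each [ 0.0085 -0.0012 -0.3786]
turn z 0.2132 (min rows 2), then shift [ 0.5426 -4.7316 -0.3   ] rows 12 each [ 0.0452 -0.3943 -0.025 ]
turn z -0.0007 (min rows 1), then shift [ 0.0171 -0.0023 -0.7573] rows 2 each [ 0.0085 -0.0012 -0.3786]
turn z 2.2132 (min rows 15), then shift [-4.7316 -0.5426 -0.3   ] rows 12 each [-0.3943 -0.0452 -0.025 ]
```

Emit:
move_arm(motion=[0, 0, 0, 0, 0, 0, 0.7, 0, 0, 0, 0, 0, 0, 0.7, 0, 0, 0, 0, 0, 0, 0.7, 0, 0, 0, 0, 0, 0, 0.7, 0, 0, 0, 0, 0, -0.38, 0.7, 0, 0, 0, 0, 0, -0.38, 0.7, 0, 0, 0.1066, 0, 0, 0, 0.7, 0, 0, 0.1066, 0, 0, 0, 0.7, 0, 0, 0, 0.045, -0.394, -0.025, 0.7, 0, 0, 0, 0.045, -0.394, -0.025, 0.7, 0, 0, 0, 0.045, -0.394, -0.025, 0.7, 0, 0, 0, 0.045, -0.394, -0.025, 0.7])

```text
time: 7.62
tool_pos: [0.539, 0.2009, 0.1346]
ee_rot: [3.139, 0.005, 2.889]
wrist_force: [0.5, -0.8, -0.4]
width: 0.0656
finger_force: 0.0
```

Emit:
move_arm(motion=[0, 0, 0, 0.045, -0.394, -0.025, 0.7, 0, 0, 0, 0.045, -0.394, -0.025, 0.7, 0, 0, 0, 0.045, -0.394, -0.025, 0.7, 0, 0, 0, 0.045, -0.394, -0.025, 0.7, 0, 0, 0, 0.045, -0.394, -0.025, 0.7, 0, 0, 0, 0.045, -0.394, -0.025, 0.7, 0, 0, 0, 0.045, -0.394, -0.025, 0.7, 0, 0, 0, 0.045, -0.394, -0.025, 0.7, 0, 0, 0, 0, 0, 0, 0.7, 0, 0, 0, 0, 0, 0, 0.7])

```text
time: 8.45
tool_pos: [0.4255, -0.0963, 0.1545]
ee_rot: [-3.142, 0.006, 2.883]
wrist_force: [0.8, 0.5, 0.3]
width: 0.0654
finger_force: 0.0
```

```bash
cat >> h.py <<'E'
def seecas(tag,near,z=.022):
    im,c=grab(tag)
    for b in blobs(im):
        if np.hypot(*(plane(c,b[1],z)[:2]-near))<.05 and b[2][4]<3000:
            print(b[1],b[2][2:],plane(c,b[1],z)[:2]);
            try: print(cassette(im,c,b[1],z))
            except Exception as e: print(e)
E
python3 - <<'E'
from h import *
seecas('w5',(.424,-.0945))
a=robot.snapshot('scene')[:,:,::-1];cv2.imwrite('pics/s5.png',a)
E
```

```text
t 8.45 tcp [ 0.4255 -0.0963  0.1545] rot [-3.1416  0.0059  2.8835] w 0.0653731920215289
[315.2484 192.2256] [ 39  27 922] [ 0.4226 -0.0959]
(array([422.6891, -95.0511]), [29.953208923339844, 42.808013916015625], np.float32(75.127914), array([421.7877, -96.3672]))
```

View pics/s5.png

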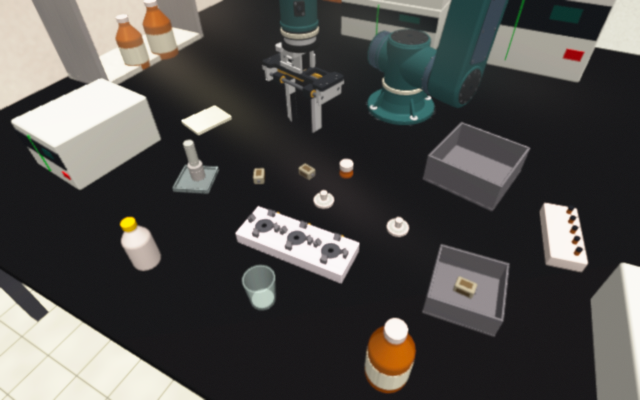

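The first cassette lies in the bin at (465,286) and nothing else has moved. Cassette b is under the gripper.

Emit:
move_arm(motion=[0, 0, 0, 0.01, 0, 0.376, 0.7, 0, 0, 0, 0.01, 0, 0.376, 0.7, 0, 0, 0, 0.01, 0, 0.376, 0.7, 0, 0, 0, 0, 0, 0.376, 0.7, 0, 0, 0, 0, 0, 0, 0, 0, 0, 0, 0, 0, 0, 0, 0, 0, 0, 0, 0, 0, 0, 0, 0, 0, 0, 0, 0, 0, 0, 0, 0, 0, 0, 0, 0, 0, 0, 0, 0, 0, 0, 0, 0, 0, 0, 0, 0, 0, 0, 0, 0, 0, 0, 0, 0, 0])

```text
time: 9.55
tool_pos: [0.4223, -0.0935, 0.0015]
ee_rot: [3.141, 0.001, 2.888]
wrist_force: [0.6, 0.2, 1.5]
width: 0.0377
finger_force: 30.0
```

Run:
```python
from h import *
print(robot.get_obs()['tool_pos'],robot.get_obs()['finger_force'])
go((.4225,-.0955,.155,2.8835),(.59,.32,.155,2.8835),(.59,.32,.05,2.8835))
```

```text
[ 0.4223 -0.0935  0.0015] 30.000286102294922
turn z 0.0061 (min rows 1), then shift [-0.007  -0.0189 -1.5348] rows 4 each [-0.0018 -0.0047 -0.3837]
turn z -0.0000 (min rows 0), then shift [-0.559   4.4449 -0.    ] rows 12 each [-0.0466  0.3704 -0.    ]
turn z -0.0000 (min rows 0), then shift [0.   0.   1.05] rows 3 each [0.   0.   0.35]
```

Run:
```python
from h import *
go((.4223,-.0935,.125,2.888),(.566,.35,.125,2.888),(.566,.35,.045,2.888))
```

```text
turn z 0.0004 (min rows 1), then shift [ 0.     -0.     -1.2348] rows 4 each [ 0.     -0.     -0.3087]
turn z -0.0000 (min rows 0), then shift [-0.2784  4.6537 -0.    ] rows 12 each [-0.0232  0.3878 -0.    ]
turn z -0.0000 (min rows 0), then shift [0.  0.  0.8] rows 2 each [0.  0.  0.4]
```

Emit:
move_arm(motion=[0, 0, 0, 0, 0, -0.309, 0, 0, 0, 0, 0, 0, -0.309, 0, 0, 0, 0, 0, 0, -0.309, 0, 0, 0, 0, 0, 0, -0.309, 0, 0, 0, 0, -0.023, 0.388, 0, 0, 0, 0, 0, -0.023, 0.388, 0, 0, 0, 0, 0, -0.023, 0.388, 0, 0, 0, 0, 0, -0.023, 0.388, 0, 0, 0, 0, 0, -0.023, 0.388, 0, 0, 0, 0, 0, -0.023, 0.388, 0, 0, 0, 0, 0, -0.023, 0.388, 0, 0, 0, 0, 0, -0.023, 0.388, 0, 0])

```text
time: 10.55
tool_pos: [0.5178, 0.204, 0.1246]
ee_rot: [-3.141, -0.0, 2.888]
wrist_force: [0.1, -1.0, -0.5]
width: 0.0376
finger_force: 30.0
```

Emit:
move_arm(motion=[0, 0, 0, -0.023, 0.388, 0, 0, 0, 0, 0, -0.023, 0.388, 0, 0, 0, 0, 0, -0.023, 0.388, 0, 0, 0, 0, 0, -0.023, 0.388, 0, 0, 0, 0, 0, 0, 0, 0.27, 0, 0, 0, 0, 0, 0, 0.27, 0, 0, 0, 0, 0, 0, 0.27, 0, 0, 0, 0, 0, 0, 0, 0, 0, 0, 0, 0, 0, 0, 0.7, 0, 0, 0, 0, 0, 0, 0.7, 0, 0, 0, 0, 0, 0, 0.7, 0, 0, 0, 0, 0, 0, 0.7])

```text
time: 11.55
tool_pos: [0.5671, 0.3508, 0.0469]
ee_rot: [3.138, 0.004, 2.888]
wrist_force: [0.4, -0.3, 0.4]
width: 0.061
finger_force: 0.0
```

Run:
```python
from h import *
print(robot.get_obs()['tool_pos'],robot.get_obs()['width'])
go((.566,.35,.125,2.888),(.493,-.194,.155,np.radians(121)))
```

```text
[0.5671 0.3508 0.0469] 0.06103649681706539
turn z -0.0000 (min rows 1), then shift [ 0.0082 -0.0101 -0.7806] rows 2 each [ 0.0041 -0.005  -0.3903]
turn z 0.9882 (min rows 7), then shift [-4.287  -3.4275 -0.3   ] rows 14 each [-0.3062 -0.2448 -0.0214]
```

Emit:
move_arm(motion=[0, 0, 0, 0, 0, -0.39, 0.7, 0, 0, 0, 0, 0, -0.39, 0.7, 0, 0, 0.1412, 0, 0, 0, 0.7, 0, 0, 0.1412, 0, 0, 0, 0.7, 0, 0, 0.1412, 0, 0, 0, 0.7, 0, 0, 0.1412, 0, 0, 0, 0.7, 0, 0, 0.1412, 0, 0, 0, 0.7, 0, 0, 0.1412, 0, 0, 0, 0.7, 0, 0, 0.1412, 0, 0, 0, 0.7, 0, 0, 0, -0.306, -0.245, -0.021, 0.7, 0, 0, 0, -0.306, -0.245, -0.021, 0.7, 0, 0, 0, -0.306, -0.245, -0.021, 0.7])

```text
time: 12.55
tool_pos: [0.5499, 0.233, 0.1298]
ee_rot: [3.139, 0.001, 2.114]
wrist_force: [0.7, -0.4, 0.2]
width: 0.0656
finger_force: 0.0
```

Emit:
move_arm(motion=[0, 0, 0, -0.306, -0.245, -0.021, 0.7, 0, 0, 0, -0.306, -0.245, -0.021, 0.7, 0, 0, 0, -0.306, -0.245, -0.021, 0.7, 0, 0, 0, -0.306, -0.245, -0.021, 0.7, 0, 0, 0, -0.306, -0.245, -0.021, 0.7, 0, 0, 0, -0.306, -0.245, -0.021, 0.7, 0, 0, 0, -0.306, -0.245, -0.021, 0.7, 0, 0, 0, -0.306, -0.245, -0.021, 0.7, 0, 0, 0, -0.306, -0.245, -0.021, 0.7, 0, 0, 0, -0.306, -0.245, -0.021, 0.7, 0, 0, 0, -0.306, -0.245, -0.021, 0.7, 0, 0, 0, 0, 0, 0, 0.7])

```text
time: 13.55
tool_pos: [0.4916, -0.2007, 0.1537]
ee_rot: [-3.141, 0.007, 2.104]
wrist_force: [-0.2, 0.3, 0.1]
width: 0.0658
finger_force: 0.0
```

Run:
```python
from h import *
seecas('w6',(.493,-.194))
```

```text
t 13.55 tcp [ 0.4916 -0.2007  0.1537] rot [-3.1414  0.0066  2.1042] w 0.06582919957413429
[320.1192 191.0344] [ 35  23 755] [ 0.4938 -0.1943]
(array([ 494.6288, -193.8951]), [25.2376708984375, 38.343013763427734], np.float32(30.476711), array([ 493.9544, -195.6031]))
```

Emit:
move_arm(motion=[0, 0, 0, 0.009, 0.012, 0.374, 0.7, 0, 0, 0, 0.009, 0.012, 0.374, 0.7, 0, 0, 0, 0.009, 0.012, 0.374, 0.7, 0, 0, 0, 0.007, 0.012, 0.374, 0.7, 0, 0, 0, 0, 0, 0, 0, 0, 0, 0, 0, 0, 0, 0, 0, 0, 0, 0, 0, 0, 0, 0, 0, 0, 0, 0, 0, 0, 0, 0, 0, 0, 0, 0, 0, 0, 0, 0, 0, 0, 0, 0, 0, 0, 0, 0, 0, 0, 0, 0, 0, 0, 0, 0, 0, 0])

```text
time: 14.6
tool_pos: [0.4951, -0.1881, 0.0024]
ee_rot: [3.14, 0.0, 2.112]
wrist_force: [0.5, 1.8, 4.4]
width: 0.0376
finger_force: 30.0
```

Run:
```python
from h import *
o=robot.get_obs();p=o['tool_pos'];print(p,o['finger_force'])
go((p[0],p[1],.13,2.108),(.625,.35,.13,2.888),(.625,.35,.045,2.888))
```

```text
[ 0.4951 -0.1881  0.0024] 30.001409947872162
turn z 0.0052 (min rows 1), then shift [ 0.     0.    -1.276] rows 4 each [ 0.     0.    -0.319]
turn z -0.9931 (min rows 7), then shift [ 0.0923  5.5347 -0.    ] rows 14 each [ 0.0066  0.3953 -0.    ]
turn z -0.0000 (min rows 0), then shift [0.   0.   0.85] rows 3 each [0.     0.     0.2833]
```

Emit:
move_arm(motion=[0, 0, 0, 0, 0, -0.319, 0, 0, 0, 0, 0, 0, -0.319, 0, 0, 0, 0, 0, 0, -0.319, 0, 0, 0, 0, 0, 0, -0.319, 0, 0, 0, -0.1419, 0, 0, 0, 0, 0, 0, -0.1419, 0, 0, 0, 0, 0, 0, -0.1419, 0, 0, 0, 0, 0, 0, -0.1419, 0, 0, 0, 0, 0, 0, -0.1419, 0, 0, 0, 0, 0, 0, -0.1419, 0, 0, 0, 0, 0, 0, -0.1419, 0, 0, 0, 0, 0, 0, 0, 0.007, 0.395, 0, 0])

```text
time: 15.6
tool_pos: [0.5026, -0.1549, 0.1286]
ee_rot: [-3.137, -0.0, 2.889]
wrist_force: [1.3, -0.7, 0.1]
width: 0.0378
finger_force: 30.0
```

Emit:
move_arm(motion=[0, 0, 0, 0.007, 0.395, 0, 0, 0, 0, 0, 0.007, 0.395, 0, 0, 0, 0, 0, 0.007, 0.395, 0, 0, 0, 0, 0, 0.007, 0.395, 0, 0, 0, 0, 0, 0.007, 0.395, 0, 0, 0, 0, 0, 0.007, 0.395, 0, 0, 0, 0, 0, 0.007, 0.395, 0, 0, 0, 0, 0, 0.007, 0.395, 0, 0, 0, 0, 0, 0.007, 0.395, 0, 0, 0, 0, 0, 0.007, 0.395, 0, 0, 0, 0, 0, 0.007, 0.395, 0, 0, 0, 0, 0, 0.007, 0.395, 0, 0])

```text
time: 16.6
tool_pos: [0.6125, 0.3132, 0.1285]
ee_rot: [-3.141, -0.0, 2.892]
wrist_force: [0.5, -0.4, 0.0]
width: 0.0379
finger_force: 30.0
```

Run:
```python
from h import *
go((.625,.35,.13,2.888),(.625,.35,.045,2.888))
```

```text
turn z 0.0051 (min rows 1), then shift [-0.0284  0.3877 -0.0149] rows 1 each [-0.0284  0.3877 -0.0149]
turn z -0.0000 (min rows 0), then shift [0.   0.   0.85] rows 3 each [0.     0.     0.2833]
```

Emit:
move_arm(motion=[0, 0, 0, -0.01, 0.38, 0, 0, 0, 0, 0, 0, 0, 0, 0, 0, 0, 0, 0, 0, 0.28, 0, 0, 0, 0, 0, 0, 0.28, 0, 0, 0, 0, 0, 0, 0.28, 0, 0, 0, 0, 0, 0, 0, 0.7, 0, 0, 0, 0, 0, 0, 0.7, 0, 0, 0, 0, 0, 0, 0.7, 0, 0, 0, 0, 0, 0, 0.7, 0, 0, 0, 0, 0, -0.38, 0.7, 0, 0, 0, 0, 0, -0.38, 0.7, 0, 0, 0, 0, 0, -0.38, 0.7])

```text
time: 17.6
tool_pos: [0.6231, 0.3481, 0.1628]
ee_rot: [3.14, 0.002, 2.892]
wrist_force: [1.2, 0.5, 0.6]
width: 0.0657
finger_force: 0.0
```

Run:
```python
from h import *
go((.49,.175,.15,np.pi))
a=robot.snapshot('scene')[:,:,::-1];cv2.imwrite('pics/s7.png',a);cv2.imwrite('pics/d7.png',robot.snapshot('side')[:,:,::-1])
def n(im,x0,x1,y0,y1):
    h=cv2.cvtColor(im[y0:y1,x0:x1].copy(),cv2.COLOR_BGR2HSV);m=((h[...,1]>60)&(h[...,2]>70)&(h[...,0]>10)&(h[...,0]<35)).astype(np.uint8)
    q=cv2.connectedComponentsWithStats(m);return [(q[3][i].round()+[x0,y0],q[2][i,4]) for i in range(1,q[0]) if q[2][i,4]>15]
print(n(a,200,540,120,345))
```

```text
turn z -0.3178 (min rows 3), then shift [ 1.3309 -1.7308  0.1278] rows 6 each [ 0.2218 -0.2885  0.0213]
[(array([346., 174.]), np.int32(94)), (array([476., 198.]), np.int32(263)), (array([531., 205.]), np.int32(222)), (array([533., 235.]), np.int32(49)), (array([473., 270.]), np.int32(106)), (array([466., 283.]), np.int32(119)), (array([460., 295.]), np.int32(207)), (array([450., 300.]), np.int32(16)), (array([387., 339.]), np.int32(381))]
```

Three cassettes lie in the bin, at (473,270), (466,283) and (460,295), so the bench is clear of them. Next I measure the ports from the wrist camera at two places.

Run:
```python
from h import *
s,d=cal('scene'),cal('side')
for a,b in [((264,225.7),(375,212)),((296.3,237.7),(357,192)),((330.7,250.3),(341,174))]: print(tri((s,a),(d,b)))
go((.585,.01,.24,np.pi))
```

```text
(array([ 0.6436, -0.0771,  0.0275]), np.float64(0.0013918077925107878))
(array([0.6399, 0.0029, 0.0272]), np.float64(0.0010724585910610307))
(array([0.6363, 0.0825, 0.0268]), np.float64(0.0015163888924436774))
turn z -0.3178 (min rows 3), then shift [ 0.4236 -3.4011 -0.6671] rows 9 each [ 0.0471 -0.3779 -0.0741]
```

Emit:
move_arm(motion=[0, 0, -0.106, 0, 0, 0, 0.4, 0, 0, -0.106, 0, 0, 0, 0.4, 0, 0, -0.106, 0, 0, 0, 0.4, 0, 0, 0, 0.047, -0.378, -0.074, 0.4, 0, 0, 0, 0.047, -0.378, -0.074, 0.4, 0, 0, 0, 0.047, -0.378, -0.074, 0.4, 0, 0, 0, 0.047, -0.378, -0.074, 0.4, 0, 0, 0, 0.047, -0.378, -0.074, 0.4, 0, 0, 0, 0.047, -0.378, -0.074, 0.4, 0, 0, 0, 0.047, -0.378, -0.074, 0.4, 0, 0, 0, 0.047, -0.378, -0.074, 0.4, 0, 0, 0, 0.047, -0.378, -0.074, 0.4])

```text
time: 18.7
tool_pos: [0.5807, 0.0061, 0.2288]
ee_rot: [-3.141, 0.005, -3.141]
wrist_force: [2.0, -0.0, 0.3]
width: 0.0373
finger_force: 0.0
```

Emit:
move_arm(motion=[0, 0, 0, 0, 0, 0, 0.4, 0, 0, 0, 0, 0, 0, 0.4])

```text
time: 18.87
tool_pos: [0.5813, 0.0059, 0.2288]
ee_rot: [-3.142, 0.005, 3.138]
wrist_force: [0.0, -0.0, -0.0]
width: 0.0378
finger_force: 0.0
```

Run:
```python
from h import *
im,c=grab('w8')
for P in [(.6436,-.0771,.03),(.6399,.0029,.03),(.6363,.0825,.03)]: print(proj(c,np.array(P)))
cv2.imwrite('pics/w8c.png',cv2.resize(im[130:330,180:460],(784,560),interpolation=2))
```

```text
t 18.8667 tcp [0.5813 0.0059 0.2288] rot [-3.1415  0.0055  3.1379] w 0.037799012099312225
[257.0844 228.2073]
[313.683  225.4385]
[370.281  222.7285]
```

View pics/w8c.png

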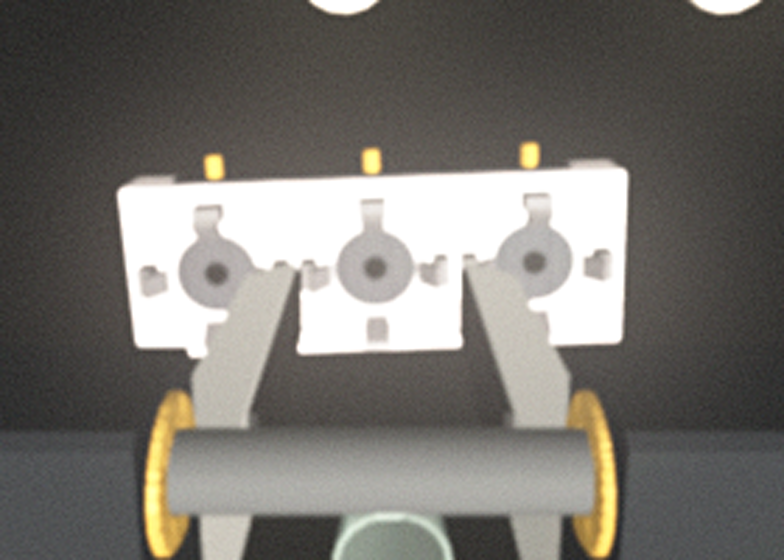

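The crop shows the three port holes at wrist pixels (257.1,227.5), (313.9,225.4) and (370.7,223.6), within 1 px of the prediction from scene and side.

Run:
```python
from h import *
s,d=cal('scene'),cal('side');im,c=load('w8')
for a,b,w in [((264,225.7),(375,212),(257.1,227.5)),((296.3,237.7),(357,192),(313.9,225.4)),((330.7,250.3),(341,174),(370.7,223.6))]: print(tri((s,a),(d,b),(c,w)),plane(c,w,.03))
for y in (np.pi/2,np.pi):go((.475,.175,.15,y))
```

```text
(array([ 0.6435, -0.0773,  0.0276]), np.float64(0.0014411094362137872)) [ 0.6425 -0.077   0.03  ]
(array([0.6402, 0.0031, 0.0274]), np.float64(0.0011823258920419153)) [0.6398 0.0032 0.03  ]
(array([0.6372, 0.083 , 0.0274]), np.float64(0.0017900425778077966)) [0.6376 0.0831 0.03  ]
turn z 1.9985 (min rows 13), then shift [ 1.6747 -1.0613  0.7784] rows 6 each [ 0.2791 -0.1769  0.1297]
turn z -0.0015 (min rows 1), then shift [1.0613 1.6747 0.7784] rows 6 each [0.1769 0.2791 0.1297]
```

Emit:
move_arm(motion=[0, 0, 0, 0.152, 0.283, 0.131, 0.5, 0, 0, 0, 0.152, 0.283, 0.131, 0.5, 0, 0, 0, 0.152, 0.283, 0.131, 0.5, 0, 0, 0, 0.152, 0.283, 0.131, 0.5, 0, 0, 0, 0.152, 0.283, 0.131, 0.5, 0, 0, 0, 0.152, 0.283, 0.131, 0.5, 0, 0, 0, 0, 0, 0, 0.5, 0, 0, 0, 0, 0, 0, 0.5])

```text
time: 19.58
tool_pos: [0.4877, 0.1804, 0.1465]
ee_rot: [-3.142, -0.001, -3.135]
wrist_force: [0.7, 0.2, -0.1]
width: 0.0471
finger_force: 0.0
```

```bash
cat >> h.py <<'E'
def seecov(tag,near):
    im,c=grab(tag)
    for b in blobs(im,150):
        P=plane(c,b[1],.008)
        if np.hypot(*(P[:2]-near))<.04:
            k=max(cv2.findContours(b[0],0,1)[0],key=len);e=cv2.fitEllipse(k);print(b[1],b[2],e,plane(c,e[0],.008))
E
python3 - <<'E'
from h import *
seecov('w9',(.491,.175))
im=cv2.imread('pics/w9.png');cv2.imwrite('pics/w9c.png',cv2.resize(im[130:280,220:420],(800,600),interpolation=2))
E
```

```text
t 19.5833 tcp [0.4877 0.1804 0.1465] rot [-3.1415 -0.0014 -3.1354] w 0.04713872599873867
[310.9818 197.2982] [ 290  176   43   44 1482] ((310.9884033203125, 197.29981994628906), (42.3019905090332, 42.7872200012207), 63.503211975097656) [0.4911 0.1751 0.008 ]
```

View pics/w9c.png

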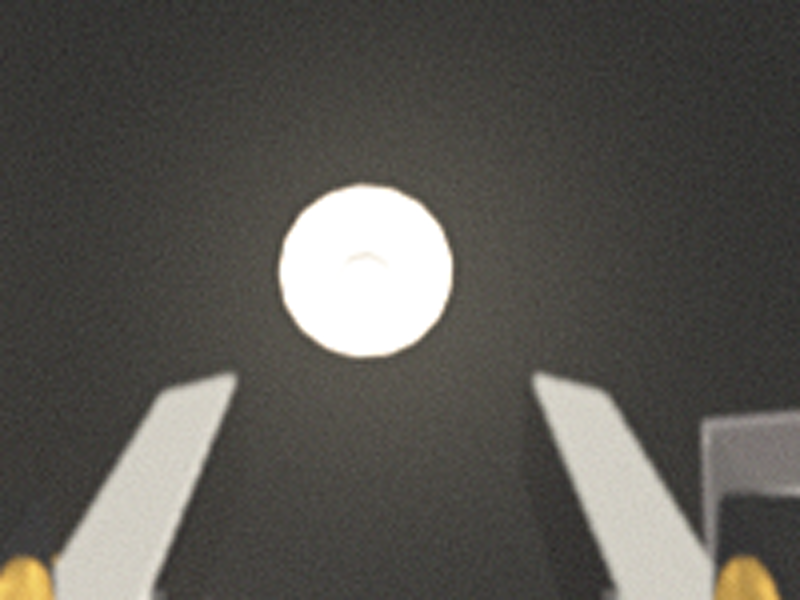

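Emit:
move_arm(motion=[0, 0, 0, -0.008, -0.013, 0.334, 0.5, 0, 0, 0, -0.008, -0.013, 0.334, 0.5, 0, 0, 0, -0.008, -0.013, 0.334, 0.5, 0, 0, 0, -0.008, -0.013, 0.334, 0.5, 0, 0, 0, 0, 0, 0, 0.5, 0, 0, 0, 0, 0, 0, 0.5])

```text
time: 20.13
tool_pos: [0.4929, 0.1718, 0.0133]
ee_rot: [-3.141, -0.001, 3.141]
wrist_force: [0.3, -0.6, 0.2]
width: 0.0469
finger_force: 0.0
```

Run:
```python
from h import *
for i in range(4): print(robot.get_obs()['tool_pos'])
seecov('w10',(.491,.175))
```

```text
[0.4929 0.1718 0.0133]
[0.4929 0.1718 0.0133]
[0.4929 0.1718 0.0133]
[0.4929 0.1718 0.0133]
t 20.1333 tcp [0.4929 0.1718 0.0133] rot [-3.1411 -0.0014  3.1408] w 0.04685263564792562
```

Emit:
move_arm(motion=[0, 0, 0, 0, 0, 0, 0, 0, 0, 0, 0, 0, 0, 0, 0, 0, 0, 0, 0, 0, 0, 0, 0, 0, 0, 0, 0, 0, 0, 0, 0, 0, 0, 0, 0, 0, 0, 0, 0, 0, 0, 0, 0, 0, 0, 0, 0, 0, 0, 0, 0, 0, 0, 0, 0, 0, 0, 0, 0, 0, 0, -0.3, 0, 0, 0, 0, 0, 0, -0.3, 0, 0, 0, 0, 0, 0, -0.3, 0])

```text
time: 21.1
tool_pos: [0.4916, 0.1722, 0.1035]
ee_rot: [-3.141, -0.003, -3.141]
wrist_force: [0.3, -0.1, -0.0]
width: 0.0151
finger_force: 30.0
```

```bash
cat >> h.py <<'E'
def mean(n=8):
    P=[]
    for i in range(n): robot.snapshot('side');o=robot.get_obs();P.append(np.r_[o['tool_pos'],(o['ee_rot'][2])%(2*np.pi)])
    P=np.array(P);print('mean',P.mean(0),'sd',P.std(0));return P.mean(0)
E
python3 - <<'E'
from h import *
m=mean()
im,c=grab('w11')
d=robot.snapshot('side')[:,:,::-1];s=robot.snapshot('scene')[:,:,::-1]
G=m[:3];pc=proj(cal('side'),G).astype(int);ps=proj(cal('scene'),G).astype(int)
f=lambda i,p:cv2.resize(i[p[1]-30:p[1]+30,p[0]-26:p[0]+26],(260,300),interpolation=2)
cv2.imwrite('pics/c11.png',np.hstack([f(d,pc),f(s,ps),cv2.resize(im[150:330,225:405],(280,300),interpolation=2)]))
E
```

```text
mean [0.4932 0.1726 0.1049 3.142 ] sd [0.002  0.0005 0.0036 0.0001]
t 21.5 tcp [0.4913 0.1722 0.1015] rot [-3.1407 -0.004  -3.1413] w 0.015279971605096082
```

View pics/c11.png

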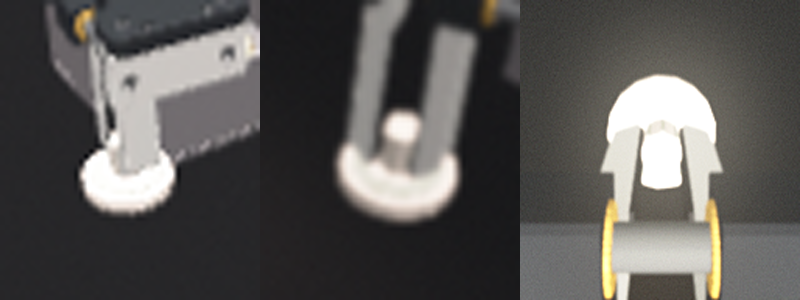

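```bash
cat >> h.py <<'E'
def held(im,c,tcp,dz=-.005,lo=170):
    "flange circle of the held cover from the upper arc of its outline, relative to the TCP (world axes)"
    m=((im.min(2)>lo)*255).astype(np.uint8);m[:140]=0;m[260:]=0
    n,l,st,ce=cv2.connectedComponentsWithStats(m);i=1+np.argmax(st[1:,4]);k=max(cv2.findContours((l==i).astype(np.uint8),0,1)[0],key=len)[:,0].astype(float)
    top=k[:,1].min();k=k[k[:,1]<top+30]
    P=np.array([plane(c,p,tcp[2]+dz)[:2] for p in k]);A=np.c_[2*P,np.ones(len(P))];s=np.linalg.lstsq(A,(P**2).sum(1),rcond=None)[0]
    print('flange centre',s[:2],'r',np.sqrt(s[2]+s[0]**2+s[1]**2),'offset from tcp',s[:2]-tcp[:2])
E
python3 - <<'E'
from h import *
im,c=load('w11');t=np.array([.4913,.1722,.1015])
held(im,c,t);print(plane(c,(316,231),t[2]-.005)[:2]-t[:2])
m=mean(6)
E
```

```text
flange centre [0.4872 0.1721] r 0.02345747748659768 offset from tcp [-0.0041 -0.0001]
[-0.0024  0.0002]
mean [0.4924 0.1725 0.1032 3.1419] sd [0.0002 0.     0.0003 0.    ]
```

Emit:
move_arm(motion=[0, 0, 0, -0.295, -0.179, 0, 0, 0, 0, 0, -0.295, -0.179, 0, 0, 0, 0, 0, -0.295, -0.179, 0, 0, 0, 0, 0, -0.295, -0.179, 0, 0, 0, 0, 0, -0.295, -0.179, 0, 0, 0, 0, 0, 0, 0, 0, 0, 0, 0, 0, 0, 0, 0, 0])

```text
time: 22.53
tool_pos: [0.6408, 0.0819, 0.1025]
ee_rot: [3.141, -0.002, 3.14]
wrist_force: [-0.8, 0.5, -1.1]
width: 0.0152
finger_force: 30.0
```

Run:
```python
from h import *
mean(4);m=mean(4);im,c=grab('w12');held(im,c,robot.get_obs()['tool_pos'])
go((.640,.083,.058,np.pi))
```

```text
mean [0.6395 0.0836 0.1035 3.1423] sd [0.0003 0.0004 0.0004 0.0008]
mean [0.6394 0.084  0.1043 3.1432] sd [0.0001 0.0001 0.     0.0001]
t 22.9333 tcp [0.6396 0.0838 0.1043] rot [ 3.1414  0.0007 -3.1401] w 0.015196013906856043
flange centre [0.8158 0.0308] r 0.233235839996666 offset from tcp [ 0.1761 -0.0529]
turn z 0.0017 (min rows 1), then shift [-0.0028 -0.0069  0.4621] rows 2 each [-0.0014 -0.0035  0.2311]
```

Emit:
move_arm(motion=[0, 0, 0, 0, 0, 0.115, 0, 0, 0, 0, 0, 0, 0.115, 0, 0, 0, 0, 0, 0, 0.115, 0, 0, 0, 0, 0, 0, 0.115, 0, 0, 0, 0, 0, 0, 0, 0, 0, 0, 0, 0, 0, 0, 0, 0, 0, 0, 0, 0, 0, 0])

```text
time: 23.57
tool_pos: [0.64, 0.0828, 0.0578]
ee_rot: [-3.141, -0.0, -3.141]
wrist_force: [-1.0, -0.7, 0.3]
width: 0.0153
finger_force: 30.0
```

Run:
```python
from h import *
mean(3);print(robot.get_obs()['wrist_force'])
im,c=grab('w13');s=robot.snapshot('scene')[:,:,::-1];d=robot.snapshot('side')[:,:,::-1]
f=lambda i,x,y,w,h,W:cv2.resize(i[y:y+h,x:x+w],(W,300),interpolation=2)
cv2.imwrite('pics/c13.png',np.hstack([f(s,285,195,90,90,300),f(d,300,135,80,80,300)]))
```

```text
mean [0.6401 0.083  0.0579 3.1418] sd [0. 0. 0. 0.]
[-1.6208 -1.3594  0.465 ]
t 23.7167 tcp [0.6401 0.083  0.0579] rot [-3.1415  0.     -3.1413] w 0.015260537170915031
```

View pics/c13.png

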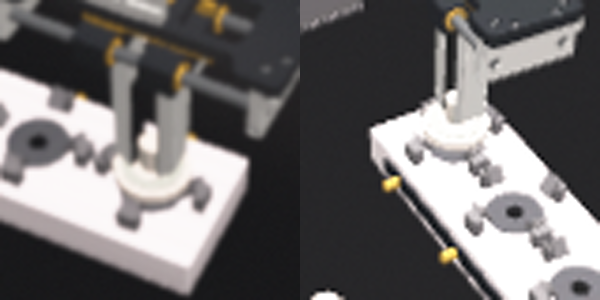

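The cover looks concentric with port 2's clips, at about (150,170) in the left half of the crop. I release it and look at it from above.

Emit:
move_arm(motion=[0, 0, 0, 0, 0, 0.01, 0, 0, 0, 0, 0, 0, 0, 0.5, 0, 0, 0, 0, 0, 0, 0.5, 0, 0, 0, 0, 0, 0, 0.5, 0, 0, 0, 0, 0, 0, 0.5, 0, 0, 0, 0, 0, 0, 0.5, 0, 0, 0, 0, 0, -0.25, 0.5, 0, 0, 0, 0, 0, -0.3, 0.5, 0, 0, 0, 0.1, 0, -0.3, 0.5, 0, 0, 0, 0.2, 0, -0.3, 0.5, 0, 0, 0, 0, 0, 0, 0.5, 0, 0, 0, 0, 0, 0, 0.5])

```text
time: 24.87
tool_pos: [0.6113, 0.0833, 0.1752]
ee_rot: [3.141, 0.007, -3.141]
wrist_force: [0.3, 0.3, -1.1]
width: 0.0474
finger_force: 0.0
```

Run:
```python
from h import *
mean(4)
im,c=grab('w14');s=robot.snapshot('scene')[:,:,::-1];d=robot.snapshot('side')[:,:,::-1]
cv2.imwrite('pics/s14.png',s);cv2.imwrite('pics/d14.png',d)
a=proj(c,np.array([.637,.083,.051]));print(a,proj(c,np.array([.64,.003,.051])))
# edges of flange: row and column profiles
u,v=a.astype(int);g=im.min(2)
print(g[v,u-45:u+46:3].tolist());print(g[v-50:v+51:3,u].tolist())
seecov('w15',(.49,-.0115))
```

```text
mean [0.6098 0.0831 0.1706 3.142 ] sd [0.0004 0.0001 0.0013 0.0001]
t 25.0667 tcp [0.6095 0.083  0.1693] rot [-3.1416 -0.0037 -3.1413] w 0.0470281049380172
[315.6893 222.9218] [243.4841 225.596 ]
[146, 166, 153, 246, 252, 163, 141, 140, 238, 245, 229, 236, 250, 160, 167, 197, 171, 172, 250, 236, 232, 247, 230, 112, 143, 162, 254, 255, 86, 61, 51]
[109, 108, 99, 254, 254, 207, 171, 166, 145, 129, 234, 245, 234, 235, 250, 177, 136, 243, 250, 248, 248, 248, 235, 249, 133, 135, 189, 141, 51, 60, 52, 56, 51, 55]
t 25.2167 tcp [0.6097 0.083  0.1697] rot [-3.1416 -0.0032 -3.1414] w 0.04670358153068198
[231.9444  87.5511] [ 211   65   43   46 1566] ((231.9612579345703, 87.55651092529297), (41.8255615234375, 46.02559280395508), 155.15576171875) [ 0.4902 -0.0119  0.008 ]
```

Port 2's cover is centred within about 1 mm. Next is the second cover.

Emit:
move_arm(motion=[0, 0, 0, 0.24, -0.19, 0, 0.5, 0, 0, 0, 0.24, -0.19, 0, 0.5, 0, 0, 0, 0.24, -0.19, 0, 0.5, 0, 0, 0, 0.24, -0.19, 0.1, 0.5, 0, 0, 0, 0.24, -0.19, 0.2, 0.5, 0, 0, 0, 0, 0, 0.2, 0.5, 0, 0, 0, 0, 0, 0, 0.5, 0, 0, 0, 0, 0, 0, 0.5, 0, 0, 0, 0, 0, 0, 0.5])

```text
time: 26.02
tool_pos: [0.4912, -0.0118, 0.1226]
ee_rot: [3.141, 0.001, -3.141]
wrist_force: [-0.4, 0.3, 0.5]
width: 0.0471
finger_force: 0.0
```

Run:
```python
from h import *
m=mean(4);seecov('w16',(.49,-.0115))
go((.490,-.012,.013,np.pi))
```

```text
mean [ 0.4916 -0.0117  0.1231  3.1428] sd [0.0001 0.     0.0001 0.0001]
t 26.2167 tcp [ 0.4915 -0.0117  0.1229] rot [-3.1414  0.0023 -3.1404] w 0.04669906108412446
[314.9119 197.1393] [ 292  174   47   47 1737] ((314.9122009277344, 197.13784790039062), (46.011207580566406, 46.248252868652344), 77.75515747070312) [ 0.4898 -0.0125  0.008 ]
turn z 0.0014 (min rows 1), then shift [ 0.0121 -0.0029  1.0966] rows 3 each [ 0.004  -0.001   0.3655]
```

Emit:
move_arm(motion=[0, 0, 0, 0.006, -0.003, 0.366, 0.5, 0, 0, 0, 0.006, -0.003, 0.366, 0.5, 0, 0, 0, 0.006, -0.002, 0.366, 0.5, 0, 0, 0, 0, 0, 0, 0.5, 0, 0, 0, 0, 0, 0, 0, 0, 0, 0, 0, 0, 0, 0, 0, 0, 0, 0, 0, 0, 0, 0, 0, 0, 0, 0, 0, 0, 0, 0, 0, 0, 0, 0, 0, 0, 0, 0, 0, 0, 0, 0, 0, 0, 0, 0, 0, 0, 0, 0, 0, 0, 0, 0, 0, 0])

```text
time: 27.27
tool_pos: [0.4885, -0.0128, 0.0122]
ee_rot: [-3.142, 0.001, -3.141]
wrist_force: [-0.3, -0.1, -1.0]
width: 0.0464
finger_force: 30.0
```

Emit:
move_arm(motion=[0, 0, 0, 0, 0, -0.3, 0, 0, 0, 0, 0, 0, -0.3, 0, 0, 0, 0, 0, 0, -0.3, 0, 0, 0, 0, 0, 0, 0, 0, 0, 0, 0, 0, 0, 0, 0, 0, 0, 0, 0, 0, 0, 0, 0, 0, 0, 0, 0, 0, 0])

```text
time: 27.85
tool_pos: [0.4871, -0.0126, 0.1]
ee_rot: [3.141, -0.003, -3.141]
wrist_force: [-0.4, -0.1, -0.6]
width: 0.0468
finger_force: 30.0
```

Run:
```python
from h import *
m=mean(6);im,c=grab('w17');held(im,c,robot.get_obs()['tool_pos'])
```

```text
mean [ 0.4875 -0.0127  0.1004  3.1419] sd [0.0003 0.     0.0004 0.    ]
t 28.15 tcp [ 0.4879 -0.0127  0.1011] rot [ 3.1413 -0.0015 -3.1413] w 0.0469821732819752
flange centre [ 0.4971 -0.013 ] r 0.02526373119664337 offset from tcp [ 0.009  -0.0002]
```

Run:
```python
from h import *
im,c=grab('w18');s=robot.snapshot('scene')[:,:,::-1];d=robot.snapshot('side')[:,:,::-1]
G=robot.get_obs()['tool_pos'];pd=proj(cal('side'),G).astype(int);ps=proj(cal('scene'),G).astype(int)
f=lambda i,p:cv2.resize(i[p[1]-40:p[1]+40,p[0]-35:p[0]+35],(262,300),interpolation=2)
cv2.imwrite('pics/c18.png',np.vstack([np.hstack([f(d,pd),f(s,ps),cv2.resize(im[150:330,225:405],(276,300),interpolation=2)]),np.hstack([cv2.resize(s[120:345,180:540],(400,250)),cv2.resize(d[90:340,140:460],(400,250))])]))
```

```text
t 28.2 tcp [ 0.4881 -0.0128  0.1013] rot [ 3.1414 -0.001  -3.1413] w 0.046645860716645955
```

View pics/c18.png

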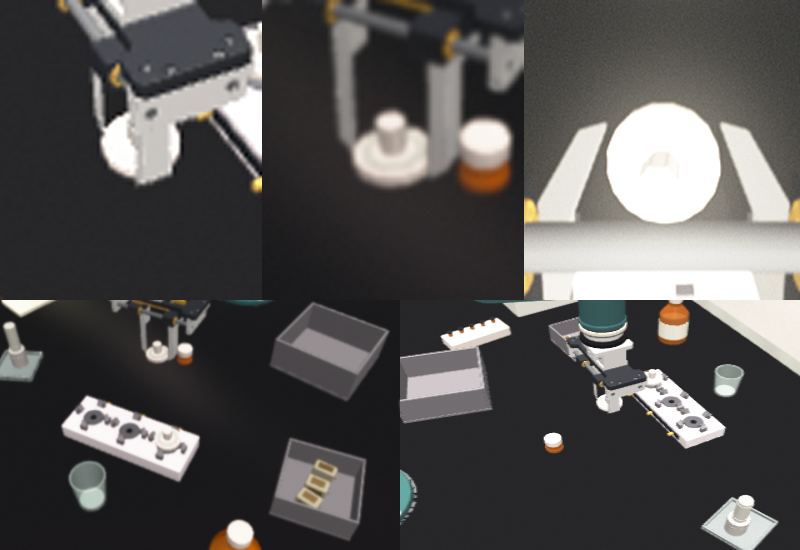

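The flange itself got gripped, because I closed before the descent had settled. I set the cover back on the bench here and grip it again by the stub.

Emit:
move_arm(motion=[0, 0, 0, 0, 0, 0.3, 0, 0, 0, 0, 0, 0, 0.3, 0, 0, 0, 0, 0, 0, 0.18, 0, 0, 0, 0, 0, 0, 0.06, 0, 0, 0, 0, 0, 0, 0.02, 0, 0, 0, 0, 0, 0, 0.01, 0, 0, 0, 0, 0, 0, 0, 0, 0, 0, 0, 0, 0, 0, 0])

```text
time: 29.02
tool_pos: [0.4898, -0.013, 0.0166]
ee_rot: [-3.141, 0.003, -3.141]
wrist_force: [-0.6, 0.9, -0.5]
width: 0.0462
finger_force: 30.0
```

Run:
```python
from h import *
m=mean(4);print(robot.get_obs()['wrist_force'])
```

```text
mean [ 0.4893 -0.0129  0.0161  3.142 ] sd [0.0002 0.     0.0002 0.    ]
[ 0.1239  0.2027 -0.8261]
```

Emit:
move_arm(motion=[0, 0, 0, 0, 0, 0.02, 0, 0, 0, 0, 0, 0, 0.01, 0, 0, 0, 0, 0, 0, 0, 0, 0, 0, 0, 0, 0, 0, 0])

```text
time: 29.55
tool_pos: [0.4882, -0.0127, 0.0116]
ee_rot: [3.141, -0.0, -3.141]
wrist_force: [-0.1, 0.2, 0.1]
width: 0.0469
finger_force: 30.0
```

Run:
```python
from h import *
m=mean(3);print(robot.get_obs()['wrist_force'])
```

```text
mean [ 0.4883 -0.0128  0.0118  3.1419] sd [0. 0. 0. 0.]
[0.3063 0.0335 0.1585]
```

Emit:
move_arm(motion=[0, 0, 0, 0, 0, 0.02, 0, 0, 0, 0, 0, 0, 0, 0, 0, 0, 0, 0, 0, 0, 0, 0, 0, 0, 0, 0, 0, 0])

```text
time: 30.03
tool_pos: [0.4883, -0.0128, 0.0098]
ee_rot: [3.141, -0.0, -3.141]
wrist_force: [-0.5, 0.4, -0.3]
width: 0.0469
finger_force: 30.0
```

Emit:
move_arm(motion=[0, 0, 0, 0, 0, 0.02, 0, 0, 0, 0, 0, 0, 0, 0, 0, 0, 0, 0, 0, 0, 0, 0, 0, 0, 0, 0, 0, 0])

```text
time: 30.37
tool_pos: [0.4883, -0.0128, 0.0078]
ee_rot: [3.142, -0.0, -3.141]
wrist_force: [-0.7, -0.6, -0.6]
width: 0.0464
finger_force: 30.0
```

Emit:
move_arm(motion=[0, 0, 0, 0, 0, 0.02, 0, 0, 0, 0, 0, 0, 0, 0, 0, 0, 0, 0, 0, 0, 0, 0, 0, 0, 0, 0, 0, 0, 0, 0, 0, 0, 0, 0, 0.8, 0, 0, 0, 0, 0, 0, 0.8, 0, 0, 0, 0, 0, 0, 0.8, 0, 0, 0, 0, 0, 0, 0.8, 0, 0, 0, 0, 0, 0, 0.8, 0, 0, 0, 0, 0, -0.38, 0.8, 0, 0, 0, 0, 0, -0.38, 0.8, 0, 0, 0, 0, 0, -0.38, 0.8])

```text
time: 31.37
tool_pos: [0.4875, -0.0127, 0.1204]
ee_rot: [3.141, -0.002, -3.141]
wrist_force: [0.6, 0.6, -0.1]
width: 0.0753
finger_force: 0.0
```

Emit:
move_arm(motion=[0, 0, 0, 0, 0, 0, 0.3, 0, 0, 0, 0, 0, 0, 0.3, 0, 0, 0, 0, 0, 0, 0.3, 0, 0, 0, 0, 0, 0, 0.3, 0, 0, 0, 0, 0, 0, 0.3, 0, 0, 0, 0, 0, 0, 0.3, 0, 0, 0, 0, 0, 0, 0.3, 0, 0, 0, 0, 0, 0, 0.3])

```text
time: 32.03
tool_pos: [0.488, -0.0127, 0.1191]
ee_rot: [3.141, -0.001, -3.141]
wrist_force: [-0.1, 0.4, 0.3]
width: 0.0288
finger_force: 0.0
```

Run:
```python
from h import *
m=mean(3);seecov('w19',(.49,-.0115));print(robot.get_obs()['width'])
```

```text
mean [ 0.4882 -0.0128  0.1195  3.142 ] sd [0.0001 0.     0.0001 0.    ]
t 32.1833 tcp [ 0.4883 -0.0128  0.1197] rot [ 3.1414 -0.0003 -3.1412] w 0.028435142778074428
[315.4974 204.2158] [ 292  181   48   47 1747] ((315.4976806640625, 204.20858764648438), (46.022552490234375, 46.53147888183594), 80.4551010131836) [ 0.4934 -0.0129  0.008 ]
0.02849129965479791
```

Emit:
move_arm(motion=[0, 0, 0, -0.026, 0, 0.3, 0.3, 0, 0, 0, -0.026, 0, 0.3, 0.3, 0, 0, 0, 0, 0, 0.24, 0.3, 0, 0, 0, 0, 0, 0.12, 0.3, 0, 0, 0, 0, 0, 0.06, 0.3, 0, 0, 0, 0, 0, 0.03, 0.3, 0, 0, 0, 0, 0, 0, 0.3, 0, 0, 0, 0, 0, 0, 0.3, 0, 0, 0, 0, 0, 0, 0.3])

```text
time: 32.98
tool_pos: [0.4948, -0.0129, 0.0164]
ee_rot: [-3.141, 0.003, -3.141]
wrist_force: [-0.0, -0.1, -0.3]
width: 0.028
finger_force: 0.0
```

Emit:
move_arm(motion=[0, 0, 0, 0, 0, 0, 0, 0, 0, 0, 0, 0, 0, 0, 0, 0, 0, 0, 0, 0, 0, 0, 0, 0, 0, 0, 0, 0, 0, 0, 0, 0, 0, 0, 0, 0, 0, 0, 0, 0, 0, 0])

```text
time: 33.48
tool_pos: [0.4941, -0.0128, 0.0156]
ee_rot: [-3.142, 0.001, -3.141]
wrist_force: [-0.4, -0.1, 4.2]
width: 0.0153
finger_force: 30.0
```

Emit:
move_arm(motion=[0, 0, 0, 0, 0, -0.25, 0, 0, 0, 0, 0, 0, -0.3, 0, 0, 0, 0, 0, 0, -0.3, 0, 0, 0, 0, 0, 0, 0, 0, 0, 0, 0, 0, 0, 0, 0, 0, 0, 0, 0, 0, 0, 0])

```text
time: 33.98
tool_pos: [0.4928, -0.0127, 0.0987]
ee_rot: [3.141, -0.002, -3.141]
wrist_force: [-1.1, -0.2, -0.6]
width: 0.015
finger_force: 30.0
```

Run:
```python
from h import *
m=mean(6);im,c=grab('w20');held(im,c,robot.get_obs()['tool_pos'],dz=-.007)
go((.645,-.077,.105,np.pi),(.645,-.077,.06,np.pi))
```

```text
mean [ 0.4924 -0.0126  0.098   3.1419] sd [0.0002 0.     0.0003 0.    ]
t 34.2833 tcp [ 0.4928 -0.0127  0.0986] rot [ 3.1412 -0.0024 -3.1412] w 0.014894586539704425
flange centre [ 0.4884 -0.0128] r 0.021410925289219424 offset from tcp [-0.0046 -0.0001]
turn z 0.0004 (min rows 1), then shift [-1.5196 -0.643  -0.0611] rows 5 each [-0.3039 -0.1286 -0.0122]
turn z -0.0000 (min rows 0), then shift [0.   0.   0.45] rows 2 each [0.    0.    0.225]
```

Emit:
move_arm(motion=[0, 0, 0, -0.305, -0.129, -0.013, 0, 0, 0, 0, -0.305, -0.129, -0.013, 0, 0, 0, 0, -0.305, -0.129, -0.013, 0, 0, 0, 0, -0.305, -0.129, -0.013, 0, 0, 0, 0, -0.305, -0.129, -0.013, 0, 0, 0, 0, 0, 0, 0, 0, 0, 0, 0, 0, 0, 0, 0, 0, 0, 0, 0, 0, 0, 0, 0, 0, 0, 0, 0, 0, 0])

```text
time: 35.08
tool_pos: [0.6452, -0.0766, 0.1064]
ee_rot: [3.141, -0.001, -3.141]
wrist_force: [0.6, 1.0, -1.5]
width: 0.015
finger_force: 30.0
```

Run:
```python
from h import *
m=mean(6)
```

```text
mean [ 0.6455 -0.0767  0.1071  3.1425] sd [0.0002 0.0001 0.0001 0.0001]
```

Down to z ≈ 0.060, then settle, release, lift, and look.

Emit:
move_arm(motion=[0, 0, 0, 0.005, 0, 0.2, 0, 0, 0, 0, 0, 0, 0.16, 0, 0, 0, 0, 0, 0, 0.08, 0, 0, 0, 0, 0, 0, 0.03, 0, 0, 0, 0, 0, 0, 0, 0, 0, 0, 0, 0, 0, 0, 0, 0, 0, 0, 0, 0, 0, 0])

```text
time: 35.97
tool_pos: [0.6458, -0.0772, 0.0604]
ee_rot: [3.142, 0.001, -3.141]
wrist_force: [-2.3, 0.0, 0.8]
width: 0.0151
finger_force: 30.0
```

Emit:
move_arm(motion=[0, 0, 0, 0, 0, 0.01, 0, 0, 0, 0, 0, 0, 0, 0, 0, 0, 0, 0, 0, 0, 0.4, 0, 0, 0, 0, 0, 0, 0.4, 0, 0, 0, 0, 0, 0, 0.4, 0, 0, 0, 0, 0, 0, 0.4, 0, 0, 0, 0, 0, -0.25, 0.4, 0, 0, 0, 0, 0, -0.3, 0.4, 0, 0, 0, 0.1, 0, -0.3, 0.4, 0, 0, 0, 0.2, 0, -0.3, 0.4, 0, 0, 0, 0, 0, 0, 0.4, 0, 0, 0, 0, 0, 0, 0.4])

```text
time: 36.97
tool_pos: [0.6169, -0.0775, 0.1769]
ee_rot: [-3.14, 0.007, -3.141]
wrist_force: [0.4, 1.3, -0.7]
width: 0.0374
finger_force: 0.0
```

```bash
cat >> h.py <<'E'
def flange(im,c,P):
    a=proj(c,np.array(P));u,v=a.round().astype(int);g=im.min(2);print(a)
    print(g[v,u-45:u+46:3].tolist());print(g[v-50:v+51:3,u].tolist())
E
python3 - <<'E'
from h import *
m=mean(5)
im,c=grab('w21');flange(im,c,(.643,-.077,.051));flange(im,c,(.637,.083,.051))
go((.561,-.337,.2,np.pi))
s=robot.snapshot('scene')[:,:,::-1];d=robot.snapshot('side')[:,:,::-1];cv2.imwrite('pics/s21.png',s);cv2.imwrite('pics/d21.png',d)
E
```

```text
mean [ 0.6153 -0.0771  0.172   3.142 ] sd [0.0004 0.0001 0.0013 0.    ]
t 37.2167 tcp [ 0.615  -0.077   0.1709] rot [ 3.1406 -0.0038 -3.1411] w 0.03745741945703725
[315.594  222.8878]
[52, 47, 158, 255, 200, 146, 134, 141, 250, 241, 238, 248, 230, 241, 252, 252, 251, 203, 251, 239, 239, 252, 181, 118, 160, 173, 248, 206, 176, 140, 143]
[94, 84, 186, 253, 254, 128, 177, 155, 136, 131, 250, 246, 238, 244, 252, 151, 238, 252, 251, 251, 250, 239, 237, 251, 140, 147, 222, 67, 57, 61, 52, 49, 46, 51]
[460.2463 217.5192]
[159, 233, 87, 163, 177, 148, 144, 136, 249, 232, 236, 239, 251, 148, 135, 136, 131, 207, 246, 244, 231, 246, 173, 111, 145, 63, 61, 46, 52, 46, 41]
[48, 58, 181, 253, 253, 151, 175, 151, 129, 141, 251, 235, 235, 243, 250, 145, 124, 138, 123, 131, 208, 232, 243, 235, 149, 166, 252, 60, 50, 52, 52, 54, 47, 52]
turn z 0.0006 (min rows 1), then shift [ 0.5406 -2.5996 -0.2893] rows 7 each [ 0.0772 -0.3714 -0.0413]
```

Both covers sit centred on their clips. Next is the tool.

Emit:
move_arm(motion=[0, 0, 0, 0.077, -0.371, -0.04, 0.6, 0, 0, 0, 0.077, -0.371, -0.04, 0.6, 0, 0, 0, 0.077, -0.371, -0.04, 0.6, 0, 0, 0, 0.077, -0.371, -0.04, 0.6, 0, 0, 0, 0.077, -0.371, -0.04, 0.6, 0, 0, 0, 0.077, -0.371, -0.04, 0.6, 0, 0, 0, 0.077, -0.371, -0.04, 0.6, 0, 0, 0, 0, 0, 0, 0.6, 0, 0, 0, 0, 0, 0, 0.6, 0, 0, 0, 0, 0, 0, 0.6])

```text
time: 38.2
tool_pos: [0.5618, -0.3366, 0.2006]
ee_rot: [3.14, -0.001, -3.142]
wrist_force: [0.6, 0.4, -0.1]
width: 0.0564
finger_force: 0.0
```

Run:
```python
from h import *
m=mean(5);im,c=grab('w22')
print('pred top',proj(c,np.array([.561,-.337,.112])),'shoulder',proj(c,np.array([.561,-.337,.046])))
for lo in (110,150,190):
  for b in blobs(im,lo,150):
    if 230<b[1][0]<400 and 90<b[1][1]<290: print(lo,b[1].round(1),b[2],plane(c,b[1],.112))
cv2.imwrite('pics/w22c.png',cv2.resize(im[90:300,190:440],(750,630)[:2] if 0 else (714,600),interpolation=2))
```

```text
mean [ 0.5622 -0.3355  0.2011  3.1438] sd [0.0001 0.0002 0.0002 0.0005]
t 38.45 tcp [ 0.5623 -0.3355  0.2013] rot [ 3.1413 -0.     -3.1391] w 0.05666418072463689
pred top [314.1053 203.3583] shoulder [314.3704 190.4183]
110 [313.8 192.2] [ 271  150   86   84 4176] [ 0.5498 -0.3373  0.112 ]
150 [313.5 191.3] [ 277  153   73   75 2778] [ 0.549  -0.3376  0.112 ]
190 [312.6 185.6] [298 178  29  21 191] [ 0.5433 -0.3384  0.112 ]
190 [311.4 203.8] [301 193  22  22 371] [ 0.5614 -0.3397  0.112 ]
```

View pics/w22c.png

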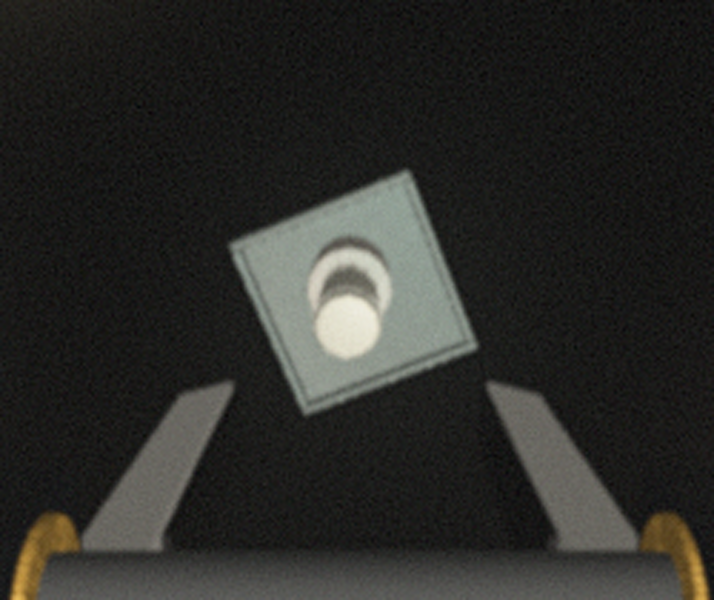

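The crop shows the tool upright in its tray: handle top at (311.9,203.8) and foot shoulder at (312.2,190.5), so it stands at about (0.561, -0.339). I grip the handle just above the foot's shoulder.

Emit:
move_arm(motion=[0, 0, 0, 0.008, -0.03, 0.3, 0.6, 0, 0, 0, 0, 0, 0.3, 0.6, 0, 0, 0, 0, 0, 0.3, 0.6, 0, 0, 0, 0, 0, 0.3, 0.6, 0, 0, 0, 0, 0, 0.17, 0.6, 0, 0, 0, 0, 0, 0.08, 0.6, 0, 0, 0, 0, 0, 0.04, 0.6, 0, 0, 0, 0, 0, 0.01, 0.6, 0, 0, 0, 0, 0, 0, 0.6, 0, 0, 0, 0, 0, 0, 0.6, 0, 0, 0, 0, 0, 0, 0.6])

```text
time: 39.42
tool_pos: [0.562, -0.3406, 0.0534]
ee_rot: [-3.14, 0.003, -3.141]
wrist_force: [0.4, 0.1, -0.6]
width: 0.0563
finger_force: 0.0
```

Run:
```python
from h import *
m=mean(4);print(robot.get_obs()['wrist_force'])
c=load('w22')[1];P=[plane(c,(190+x/2.856,90+y/2.857),.012) for x,y in [(408,171),(232,245),(305,412),(477,347)]];print('tray',np.mean(P,0),P)
```

```text
mean [ 0.5615 -0.3404  0.0526  3.1419] sd [0.0002 0.0001 0.0004 0.    ]
[-0.4689 -0.9648 -0.0018]
tray [ 0.5721 -0.337   0.012 ] [array([ 0.5144, -0.3133,  0.012 ]), array([ 0.5481, -0.3939,  0.012 ]), array([ 0.6294, -0.3615,  0.012 ]), array([ 0.5967, -0.2793,  0.012 ])]
```

Emit:
move_arm(motion=[0, 0, 0, 0, 0.01, 0.03, 0.6, 0, 0, 0, 0, 0, 0, 0.6, 0, 0, 0, 0, 0, 0, 0, 0, 0, 0, 0, 0, 0, 0, 0, 0, 0, 0, 0, 0, 0, 0, 0, 0, 0, 0, 0, 0, 0, 0, 0, 0, 0, 0, 0, 0, 0, 0, 0, 0, 0, 0, 0, 0, 0, 0, 0, 0, 0, 0, 0, 0, 0, 0, 0, 0])

```text
time: 40.45
tool_pos: [0.561, -0.3391, 0.0484]
ee_rot: [-3.141, 0.0, -3.141]
wrist_force: [0.3, -0.3, 0.2]
width: 0.0238
finger_force: 30.0
```

Emit:
move_arm(motion=[0, 0, 0, 0, 0, -0.1, 0, 0, 0, 0, 0, 0, -0.3, 0, 0, 0, 0, 0, 0, -0.35, 0, 0, 0, 0, 0, 0, -0.2, 0, 0, 0, 0, 0, 0, 0, 0, 0, 0, 0, 0, 0, 0, 0, 0, 0, 0, 0, 0, 0, 0])

```text
time: 41.03
tool_pos: [0.5601, -0.3383, 0.1412]
ee_rot: [3.139, -0.003, -3.141]
wrist_force: [-0.5, 0.7, -2.2]
width: 0.0239
finger_force: 30.0
```

Run:
```python
from h import *
m=mean(5);print(robot.get_obs()['wrist_force'],robot.get_obs()['width'])
go((.6425,-.078,m[2],np.pi))
im,c=grab('w23')
for lo in (150,190):
  for b in blobs(im,lo,100):
    if 230<b[1][0]<400 and 90<b[1][1]<330: print(lo,b[1].round(1),b[2])
print(proj(c,np.array([m[0],m[1],m[2]-.0495+.112])),proj(c,np.array([m[0],m[1],m[2]-.0495+.046])))
```

```text
mean [ 0.5599 -0.3381  0.1404  3.142 ] sd [0.0002 0.0002 0.0004 0.    ]
[-0.1694  0.0348 -1.5784] 0.023416907856252816
turn z 0.0005 (min rows 1), then shift [-0.8228  2.6037  0.0068] rows 7 each [-0.1175  0.372   0.001 ]
t 41.2833 tcp [ 0.5602 -0.3384  0.1411] rot [ 3.1392 -0.003  -3.1412] w 0.023416907856252816
150 [318.  264.5] [  136   155   332   200 15546]
190 [313.9 226.3] [ 260  155  106  174 8333]
190 [367.2 303.4] [363 274   9  55 280]
190 [278.2 327.9] [274 314  11  35 261]
[316.5936 283.0478] [316.0359 234.132 ]
```

Emit:
move_arm(motion=[0, 0, 0, -0.0914, 0.289, 0, 0, 0, 0, 0, -0.0914, 0.289, 0, 0, 0, 0, 0, -0.0914, 0.289, 0, 0, 0, 0, 0, -0.0914, 0.289, 0, 0, 0, 0, 0, -0.0914, 0.289, 0, 0, 0, 0, 0, -0.0914, 0.289, 0, 0, 0, 0, 0, -0.0914, 0.289, 0, 0, 0, 0, 0, -0.0914, 0.289, 0, 0, 0, 0, 0, -0.0914, 0.289, 0, 0, 0, 0, 0, 0, 0, 0, 0, 0, 0, 0, 0, 0, 0, 0, 0, 0, 0, 0, 0, 0, 0, 0])

```text
invalid input
```

Run:
```python
from h import *
mean(3);m=mean(5);print(robot.get_obs()['wrist_force'],robot.get_obs()['ee_rot'])
# stub of cover 0 seen from scene/side still in place?
for n in('scene','side'):
    c=cal(n);a=robot.snapshot(n)[:,:,::-1];cv2.imwrite(f'pics/{n}24.png',a)
    b=cv2.imread('pics/s21.png' if n=='scene' else 'pics/d21.png');p=proj(c,np.array([.6425,-.078,.051])).astype(int)
    print(n,p,np.abs(a[p[1]-4:p[1]+14,p[0]-14:p[0]+14].astype(int)-b[p[1]-4:p[1]+14,p[0]-14:p[0]+14]).mean())
```

```text
mean [ 0.5607 -0.3388  0.1425  3.1419] sd [0.0001 0.0001 0.0003 0.    ]
mean [ 0.561  -0.339   0.1433  3.1419] sd [0.     0.     0.0001 0.    ]
[-0.1497  0.4004 -2.3834] [-3.1416  0.0002 -3.1413]
scene [262 218] 0.3683862433862434
side [375 205] 9.546296296296296
```

Emit:
move_arm(motion=[0, 0, 0, -0.0906, 0.29, 0, 0, 0, 0, 0, -0.0906, 0.29, 0, 0, 0, 0, 0, -0.0906, 0.29, 0, 0, 0, 0, 0, -0.0906, 0.29, 0, 0, 0, 0, 0, -0.0906, 0.29, 0, 0, 0, 0, 0, -0.0906, 0.29, 0, 0, 0, 0, 0, -0.0906, 0.29, 0, 0, 0, 0, 0, -0.0906, 0.29, 0, 0, 0, 0, 0, -0.0906, 0.29, 0, 0, 0, 0, 0, 0, 0, 0, 0, 0, 0, 0, 0, 0, 0, 0])

```text
time: 42.75
tool_pos: [0.6428, -0.0762, 0.1434]
ee_rot: [-3.141, 0.0, -3.138]
wrist_force: [-1.3, -0.2, -2.0]
width: 0.0235
finger_force: 30.0
```

Run:
```python
from h import *
mean(3);m=mean(5);print(robot.get_obs()['wrist_force'],robot.get_obs()['ee_rot'])
go((.6425,-.078,.112,np.pi))
```

```text
mean [ 0.6423 -0.0783  0.1434  3.1421] sd [0.0001 0.0005 0.     0.0009]
mean [ 0.6422 -0.0791  0.1434  3.1403] sd [0.     0.0001 0.     0.0001]
[ 0.927   0.2377 -2.892 ] [3.1416 0.     3.1404]
turn z -0.0015 (min rows 1), then shift [-0.0026  0.0095  0.3139] rows 1 each [-0.0026  0.0095  0.3139]
```

Emit:
move_arm(motion=[0, 0, 0, -0.003, 0.01, 0.15, 0, 0, 0, 0, 0, 0, 0.13, 0, 0, 0, 0, 0, 0, 0.1, 0, 0, 0, 0, 0, 0, 0.05, 0, 0, 0, 0, 0, 0, 0.02, 0, 0, 0, 0, 0, 0, 0, 0, 0, 0, 0, 0, 0, 0, 0])

```text
time: 43.73
tool_pos: [0.643, -0.077, 0.0987]
ee_rot: [-3.142, 0.001, -3.141]
wrist_force: [0.3, 0.4, -1.4]
width: 0.0231
finger_force: 30.0
```

Emit:
move_arm(motion=[0, 0, 0, 0, 0, 0.02, 0, 0, 0, 0, 0, 0, 0.02, 0, 0, 0, 0, 0, 0, 0.02, 0, 0, 0, 0, 0, 0, 0, 0, 0, 0, 0, 0, 0, 0, 0])

```text
time: 44.15
tool_pos: [0.6437, -0.0771, 0.0942]
ee_rot: [-3.141, 0.003, -3.141]
wrist_force: [0.0, 0.2, 3.1]
width: 0.0239
finger_force: 30.0
```

Emit:
move_arm(motion=[0, 0, 0, 0, 0, 0.02, 0, 0, 0, 0, 0, 0, 0.02, 0, 0, 0, 0, 0, 0, 0.02, 0, 0, 0, 0, 0, 0, 0, 0, 0, 0, 0, 0, 0, 0, 0])

```text
time: 44.57
tool_pos: [0.6425, -0.0768, 0.0855]
ee_rot: [3.141, -0.001, -3.141]
wrist_force: [0.8, 0.4, -0.6]
width: 0.0235
finger_force: 30.0
```

Emit:
move_arm(motion=[0, 0, 0, 0, 0, 0.02, 0, 0, 0, 0, 0, 0, 0.02, 0, 0, 0, 0, 0, 0, 0.02, 0, 0, 0, 0, 0, 0, 0, 0, 0, 0, 0, 0, 0, 0, 0])

```text
time: 44.98
tool_pos: [0.6425, -0.0768, 0.0823]
ee_rot: [3.142, 0.0, -3.141]
wrist_force: [-2.8, 1.0, 6.9]
width: 0.0236
finger_force: 30.0
```

Emit:
move_arm(motion=[0, 0, 0, 0, 0, 0.02, 0, 0, 0, 0, 0, 0, 0.02, 0, 0, 0, 0, 0, 0, 0, 0, 0, 0, 0, 0, 0, 0, 0])

```text
time: 45.32
tool_pos: [0.6428, -0.0768, 0.0822]
ee_rot: [-3.141, 0.002, -3.141]
wrist_force: [-8.0, 1.4, 18.6]
width: 0.0236
finger_force: 30.0
```

Home: z stays at 0.082 under about 20 N, and the force had dropped at the click. I lift and go to port 2.

Emit:
move_arm(motion=[0, 0, 0, 0, 0, -0.05, 0, 0, 0, 0, 0, 0, -0.1, 0, 0, 0, 0, 0, 0, -0.2, 0, 0, 0, 0, 0, 0, -0.3, 0, 0, 0, 0, 0, 0, 0, 0, 0, 0, 0, 0.009, 0.267, 0, 0, 0, 0, 0, 0.009, 0.267, 0, 0, 0, 0, 0, 0.009, 0.267, 0, 0, 0, 0, 0, 0.009, 0.267, 0, 0, 0, 0, 0, 0.009, 0.267, 0, 0, 0, 0, 0, 0.009, 0.267, 0, 0, 0, 0, 0, 0, 0, 0, 0])

```text
time: 46.32
tool_pos: [0.636, 0.0887, 0.139]
ee_rot: [3.138, -0.003, -3.136]
wrist_force: [0.6, 0.1, -3.1]
width: 0.0234
finger_force: 30.0
```

Run:
```python
from h import *
mean(3);m=mean(4);print(robot.get_obs()['wrist_force'],robot.get_obs()['ee_rot'])
go((.637,.083,.100,np.pi))
```

```text
mean [0.6366 0.0844 0.1394 3.1442] sd [0.0002 0.0012 0.0002 0.0014]
mean [0.6371 0.0822 0.1405 3.1407] sd [0.0001 0.0002 0.0004 0.0005]
[-0.1192  0.0161 -2.3101] [-3.1414 -0.0005  3.1402]
turn z -0.0017 (min rows 1), then shift [0.003  0.0099 0.4091] rows 2 each [0.0015 0.0049 0.2046]
```

Emit:
move_arm(motion=[0, 0, 0, 0, 0.006, 0.15, 0, 0, 0, 0, 0, 0, 0.13, 0, 0, 0, 0, 0, 0, 0.09, 0, 0, 0, 0, 0, 0, 0.04, 0, 0, 0, 0, 0, 0, 0, 0, 0, 0, 0, 0, 0, 0, 0, 0, 0, 0, 0, 0, 0, 0])

```text
time: 47.25
tool_pos: [0.6377, 0.0839, 0.1011]
ee_rot: [3.141, 0.001, -3.141]
wrist_force: [0.1, 0.8, -2.1]
width: 0.0237
finger_force: 30.0
```

Emit:
move_arm(motion=[0, 0, 0, 0, 0, 0.02, 0, 0, 0, 0, 0, 0, 0.02, 0, 0, 0, 0, 0, 0, 0.02, 0, 0, 0, 0, 0, 0, 0, 0, 0, 0, 0, 0, 0, 0, 0])

```text
time: 47.67
tool_pos: [0.6378, 0.0839, 0.095]
ee_rot: [3.141, 0.002, -3.141]
wrist_force: [1.7, 0.4, -1.3]
width: 0.0236
finger_force: 30.0
```

Emit:
move_arm(motion=[0, 0, 0, 0, 0, 0.02, 0, 0, 0, 0, 0, 0, 0.02, 0, 0, 0, 0, 0, 0, 0.02, 0, 0, 0, 0, 0, 0, 0, 0, 0, 0, 0, 0, 0, 0, 0])

```text
time: 48.08
tool_pos: [0.6381, 0.084, 0.0902]
ee_rot: [3.141, 0.003, -3.141]
wrist_force: [0.1, -0.3, -2.1]
width: 0.0235
finger_force: 30.0
```

Run:
```python
from h import *
print(robot.get_obs()['tool_pos'],robot.get_obs()['wrist_force'])
for n,f in(('scene','s14'),('side','d14')):
    c=cal(n);a=robot.snapshot(n)[:,:,::-1];cv2.imwrite(f'pics/{n}30.png',a)
    g=cv2.inRange(a,(170,170,170),(255,255,255));k,l,st,ce=cv2.connectedComponentsWithStats(g)
    for i in range(1,k):
        P=plane(c,ce[i],.008)
        if 40<st[i,4]<900 and .25<P[0]<.75 and abs(P[1])<.45: print(n,ce[i].round(),st[i],P)
    for q in ((.637,.083),(.6425,-.078)):
        for z in (.051,.038): print(q,z,proj(c,np.array([*q,z])).round(1))
```

```text
[0.6381 0.084  0.0902] [ 0.0886 -0.2606 -2.0608]
scene [341. 148.] [321 139  34  14  60] [ 0.293  -0.0628  0.008 ]
scene [305. 158.] [301 152   9  11  60] [ 0.3749 -0.1291  0.008 ]
scene [314. 176.] [304 173  18   7  61] [ 0.4276 -0.0724  0.008 ]
scene [329. 211.] [325 206  10   9  55] [0.5193 0.0198 0.008 ]
scene [396. 329.] [385 318  23  24 403] [0.7267 0.2624 0.008 ]
(0.637, 0.083) 0.051 [330.1 243.4]
(0.637, 0.083) 0.038 [330.1 247.5]
(0.6425, -0.078) 0.051 [262.  218.1]
(0.6425, -0.078) 0.038 [262.8 222.2]
side [320. 107.] [315 101  13  11  57] [0.7463 0.4238 0.008 ]
side [287. 125.] [265 117  40  19 266] [0.6062 0.3778 0.008 ]
side [350. 145.] [335 130  40  32 461] [0.7337 0.2017 0.008 ]
side [262. 229.] [255 223  14  14 165] [0.3807 0.0107 0.008 ]
(0.637, 0.083) 0.051 [340.9 166.8]
(0.637, 0.083) 0.038 [340.7 170.5]
(0.6425, -0.078) 0.051 [375.2 205.6]
(0.6425, -0.078) 0.038 [374.7 209.3]
```

Emit:
move_arm(motion=[0, 0, 0, 0, 0, 0.02, 0, 0, 0, 0, 0, 0, 0.02, 0, 0, 0, 0, 0, 0, 0.02, 0, 0, 0, 0, 0, 0, 0, 0, 0, 0, 0, 0, 0, 0, 0])

```text
time: 48.6
tool_pos: [0.6369, 0.0839, 0.0824]
ee_rot: [3.142, -0.001, -3.141]
wrist_force: [-1.4, -0.6, 1.4]
width: 0.0237
finger_force: 30.0
```

Emit:
move_arm(motion=[0, 0, 0, 0, 0, 0.02, 0, 0, 0, 0, 0, 0, 0, 0, 0, 0, 0, 0, 0, 0, 0, 0, 0, 0, 0, 0, 0, 0])

```text
time: 48.93
tool_pos: [0.6369, 0.0839, 0.0823]
ee_rot: [-3.142, 0.0, -3.141]
wrist_force: [-3.2, 0.7, 8.6]
width: 0.0238
finger_force: 30.0
```

Emit:
move_arm(motion=[0, 0, 0, 0, 0, 0.02, 0, 0, 0, 0, 0, 0, 0.01, 0, 0, 0, 0, 0, 0, 0, 0, 0, 0, 0, 0, 0, 0, 0])

```text
time: 49.27
tool_pos: [0.637, 0.0839, 0.0822]
ee_rot: [-3.142, 0.001, -3.141]
wrist_force: [-8.4, 0.4, 17.1]
width: 0.0236
finger_force: 30.0
```

Emit:
move_arm(motion=[0, 0, 0, 0, 0, -0.05, 0, 0, 0, 0, 0, 0, -0.1, 0, 0, 0, 0, 0, 0, -0.2, 0, 0, 0, 0, 0, 0, -0.3, 0, 0, 0, 0, 0, 0, 0, 0, 0, 0, 0, 0, 0, 0, 0, 0, 0, 0, 0, 0, 0, 0])

```text
time: 49.85
tool_pos: [0.6367, 0.0838, 0.1406]
ee_rot: [3.142, -0.002, -3.141]
wrist_force: [0.1, -0.3, -3.1]
width: 0.0237
finger_force: 30.0
```

Run:
```python
from h import *
mean(3);m=mean(4);print(robot.get_obs()['wrist_force'],robot.get_obs()['ee_rot'],robot.get_obs()['width'])
go((.5635,-.339,m[2],np.pi))
```

```text
mean [0.6361 0.0838 0.1395 3.1419] sd [0.0001 0.     0.0001 0.    ]
mean [0.6365 0.0838 0.1405 3.142 ] sd [0.0003 0.     0.0005 0.    ]
[-0.3706 -0.6393 -3.2187] [ 3.1416 -0.0017 -3.1412] 0.023625454744182352
turn z 0.0005 (min rows 1), then shift [ 0.7336 -4.2285  0.0068] rows 11 each [ 0.0667 -0.3844  0.0006]
```

Both covers are home. I take the tool back to its tray.

Emit:
move_arm(motion=[0, 0, 0, 0.061, -0.352, 0, 0, 0, 0, 0, 0.061, -0.352, 0, 0, 0, 0, 0, 0.061, -0.352, 0, 0, 0, 0, 0, 0.061, -0.352, 0, 0, 0, 0, 0, 0.061, -0.352, 0, 0, 0, 0, 0, 0.061, -0.352, 0, 0, 0, 0, 0, 0.061, -0.352, 0, 0, 0, 0, 0, 0.061, -0.352, 0, 0, 0, 0, 0, 0.061, -0.352, 0, 0, 0, 0, 0, 0.061, -0.352, 0, 0, 0, 0, 0, 0.061, -0.352, 0, 0, 0, 0, 0, 0.061, -0.352, 0, 0])

```text
time: 51.2
tool_pos: [0.5636, -0.3402, 0.1422]
ee_rot: [3.141, -0.0, -3.141]
wrist_force: [-0.0, -0.0, -2.0]
width: 0.0238
finger_force: 30.0
```

Emit:
move_arm(motion=[0, 0, 0, 0, 0, 0, 0, 0, 0, 0, 0, 0, 0, 0, 0, 0, 0, 0, 0, 0, 0, 0, 0, 0, 0, 0, 0, 0])

```text
time: 51.53
tool_pos: [0.5646, -0.3372, 0.1422]
ee_rot: [3.141, -0.0, -3.14]
wrist_force: [0.1, 0.1, -2.1]
width: 0.0236
finger_force: 30.0
```

Run:
```python
from h import *
mean(3);m=mean(4)
go((.5635,-.339,.049,np.pi))
```

```text
mean [ 0.5648 -0.3371  0.1425  3.144 ] sd [0.     0.     0.0001 0.0001]
mean [ 0.5646 -0.3376  0.1426  3.1434] sd [0.0001 0.0002 0.     0.0003]
turn z 0.0018 (min rows 1), then shift [ 0.0101 -0.0115  0.9352] rows 3 each [ 0.0034 -0.0038  0.3117]
```

Emit:
move_arm(motion=[0, 0, 0, 0, 0, 0.25, 0, 0, 0, 0, 0, 0, 0.25, 0, 0, 0, 0, 0, 0, 0.2, 0, 0, 0, 0, 0, 0, 0.12, 0, 0, 0, 0, 0, 0, 0.06, 0, 0, 0, 0, 0, 0, 0.02, 0, 0, 0, 0, 0, 0, 0, 0, 0, 0, 0, 0, 0, 0, 0, 0, 0, 0, 0, 0, 0, 0])

```text
time: 52.63
tool_pos: [0.5652, -0.3393, 0.0544]
ee_rot: [-3.14, 0.003, -3.141]
wrist_force: [0.6, 0.8, -2.1]
width: 0.0235
finger_force: 30.0
```

Emit:
move_arm(motion=[0, 0, 0, 0, 0, 0.015, 0, 0, 0, 0, 0, 0, 0.015, 0, 0, 0, 0, 0, 0, 0, 0, 0, 0, 0, 0, 0, 0, 0])

```text
time: 52.97
tool_pos: [0.5642, -0.3385, 0.0493]
ee_rot: [3.141, -0.0, -3.141]
wrist_force: [-0.5, -0.4, -2.5]
width: 0.0235
finger_force: 30.0
```

Emit:
move_arm(motion=[0, 0, 0, 0, 0, 0.01, 0, 0, 0, 0, 0, 0, 0, 0, 0, 0, 0, 0, 0, 0, 0, 0, 0, 0, 0, 0, 0, 0])

```text
time: 53.3
tool_pos: [0.5643, -0.3386, 0.0484]
ee_rot: [3.142, 0.0, -3.141]
wrist_force: [-0.0, -0.6, -2.2]
width: 0.0238
finger_force: 30.0
```

Emit:
move_arm(motion=[0, 0, 0, 0, 0, 0.01, 0, 0, 0, 0, 0, 0, 0, 0, 0, 0, 0, 0, 0, 0, 0, 0, 0, 0, 0, 0, 0, 0])

```text
time: 53.63
tool_pos: [0.5643, -0.3386, 0.0483]
ee_rot: [-3.141, 0.001, -3.141]
wrist_force: [-2.1, 1.1, 4.9]
width: 0.0234
finger_force: 30.0
```

Contact with the tray floor. I release, wait, go straight up, then move back over the middle and look around.

Emit:
move_arm(motion=[0, 0, 0, 0, 0, -0.008, 0, 0, 0, 0, 0, 0, 0, 0, 0, 0, 0, 0, 0, 0, 0.6, 0, 0, 0, 0, 0, 0, 0.6, 0, 0, 0, 0, 0, 0, 0.6, 0, 0, 0, 0, 0, 0, 0.6, 0, 0, 0, 0, 0, 0, 0.6, 0, 0, 0, 0, 0, 0, 0.6, 0, 0, 0, 0, 0, -0.1, 0.6, 0, 0, 0, 0, 0, -0.25, 0.6, 0, 0, 0, 0, 0, -0.35, 0.6, 0, 0, 0, 0, 0, -0.35, 0.6])

```text
time: 54.63
tool_pos: [0.5635, -0.3381, 0.1537]
ee_rot: [3.14, -0.002, -3.141]
wrist_force: [1.0, -0.3, 0.5]
width: 0.0564
finger_force: 0.0
```

Emit:
move_arm(motion=[0, 0, 0, 0, 0, -0.38, 0.6, 0, 0, 0, 0, 0, -0.35, 0.6, 0, 0, 0, 0.05, 0.37, 0, 0.6, 0, 0, 0, 0.05, 0.37, 0, 0.6, 0, 0, 0, 0.05, 0.37, 0, 0.6, 0, 0, 0, 0.05, 0.37, 0, 0.6, 0, 0, 0, 0.05, 0.37, 0, 0.6, 0, 0, 0, 0.05, 0.37, 0, 0.6, 0, 0, 0, 0.05, 0.37, 0, 0.6, 0, 0, 0, 0.05, 0.37, 0, 0.6, 0, 0, 0, 0.05, 0.37, 0, 0.6, 0, 0, 0, 0, 0, 0, 0.6])

```text
time: 55.63
tool_pos: [0.5182, 0.0003, 0.2279]
ee_rot: [3.138, 0.002, -3.134]
wrist_force: [0.4, 0.2, 0.2]
width: 0.0562
finger_force: 0.0
```

Run:
```python
from h import *
s,d=cal('scene'),cal('side');mean(3)
S=robot.snapshot('scene')[:,:,::-1].copy();D=robot.snapshot('side')[:,:,::-1].copy();cv2.imwrite('pics/sF.png',S);cv2.imwrite('pics/dF.png',D)
im,c=grab('wF')
# bright tops (tool handle, stubs) in both views, as small bright blobs
def bl(a,lo=175):
    k,l,st,ce=cv2.connectedComponentsWithStats((a.min(2)>lo).astype(np.uint8));return [(ce[i].round(1).tolist(),int(st[i,4]),st[i,2:4].tolist()) for i in range(1,k) if 20<st[i,4]<600]
print(bl(S[120:300,170:480]));print(bl(D[130:350,230:450]))
for n,X in (('tool top',(.5643,-.3386,.112)),('st0 home',(.6425,-.078,.06)),('st2 home',(.637,.083,.06)),('st2 up',(.637,.083,.073))): print(n,proj(s,np.array(X))-[170,120],proj(d,np.array(X))-[230,130],proj(c,np.array(X)))
for b in blobs(im,120): print(b[1].round(),b[2][2:],plane(c,b[1],.02)[:2])
h=cv2.cvtColor(S,cv2.COLOR_BGR2HSV);m=((h[...,1]>60)&(h[...,2]>70)&(h[...,0]>10)&(h[...,0]<35)).astype(np.uint8)
q=cv2.connectedComponentsWithStats(m);print('beige',[(q[3][i].round().tolist(),int(q[2][i,4])) for i in range(1,q[0]) if q[2][i,4]>25 and 200<q[3][i][0]<520 and 140<q[3][i][1]<340])
```

```text
mean [ 0.519  -0.0043  0.2273  3.1451] sd [0.0002 0.0012 0.0003 0.0019]
t 55.8833 tcp [ 0.5194 -0.0068  0.2265] rot [-3.1411  0.0005  3.1404] w 0.056576804401087984
[([30.9, 4.1], 316, [43, 13]), ([17.4, 23.6], 40, [9, 6]), ([176.2, 43.3], 95, [13, 10]), ([24.0, 46.4], 36, [14, 8]), ([92.8, 174.8], 181, [20, 11])]
[([47.5, 2.1], 21, [8, 6]), ([92.5, 11.1], 246, [12, 25]), ([209.6, 8.2], 388, [29, 26]), ([170.2, 45.8], 229, [20, 24]), ([31.9, 99.4], 165, [14, 14])]
tool top [16.9611 22.2456] [187.4364 158.6525] [ 15.748  239.3124]
st0 home [91.5378 95.1731] [145.5422  73.0593] [263.2232 279.3858]
st2 home [160.0794 120.4837] [111.038  34.242] [382.6504 275.4254]
st2 up [160.073 116.233] [111.2145  30.4644] [384.9624 280.291 ]
[520.  25.] [138  44 611] [0.3235 0.2437]
[608.   6.] [ 76  18 573] [0.3037 0.3452]
[314.  72.] [ 30  37 889] [ 0.375  -0.0081]
[ 61. 273.] [  137   179 14306] [ 0.6528 -0.3879]
[438. 280.] [  448   170 41257] [0.6663 0.1773]
[264. 399.] [186   2 366] [ 0.8859 -0.0955]
beige [([346.0, 174.0], 92), ([473.0, 270.0], 105), ([466.0, 283.0], 127), ([460.0, 295.0], 204)]
```

The tool stands upright in its tray, and the jar and the three binned cassettes are where expected. Last check: how far each cover's image has dropped since it was set on the clips. 13 mm should show as about 4.1 px in scene.

Run:
```python
from h import *
def g(f):return cv2.resize(cv2.imread('pics/'+f+'.png'),None,fx=4,fy=4,interpolation=cv2.INTER_CUBIC)
def shift(n,A,B,q):
    c=cal(n);u=proj(c,np.array([*q,.073]));v=proj(c,np.array([*q,.06]))
    x,y=(u*4).astype(int);T=g(A)[y-10:y+34,x-26:x+26];W=g(B)[y-40:y+84,x-46:x+46]
    r=cv2.matchTemplate(W,T,cv2.TM_CCOEFF_NORMED);_,s,_,p=cv2.minMaxLoc(r);print(n,q,'expect',v-u,'got',(np.array(p)-[20,30])/4,'score',round(s,3))
for A,q in(('s21',(.6425,-.078)),('s21',(.637,.083)),('s14',(.637,.083)),('scene24',(.6425,-.078))):shift('scene',A,'sF',q)
for A,q in(('side24',(.6425,-.078)),('side24',(.637,.083))):shift('side',A,'dF',q)
# beaker, jar unchanged
a=cv2.imread('pics/scene0.png').astype(int);b=cv2.imread('pics/sF.png').astype(int);print('beaker diff',np.abs(a-b)[262:312,238:280].mean(),'jar diff',np.abs(a-b)[155:182,335:358].mean())
```

```text
scene (0.6425, -0.078) expect [0.7494 4.263 ] got [-5.  12.5] score 0.648
scene (0.637, 0.083) expect [0.0064 4.2507] got [-0.25  4.5 ] score 0.963
scene (0.637, 0.083) expect [0.0064 4.2507] got [-0.25  4.5 ] score 0.963
scene (0.6425, -0.078) expect [0.7494 4.263 ] got [-5.  12.5] score 0.648
side (0.6425, -0.078) expect [-0.5334  3.7968] got [-0.5   3.75] score 0.72
side (0.637, 0.083) expect [-0.1765  3.7775] got [1.5 0. ] score 0.827
beaker diff 0.6538095238095238 jar diff 0.9071390230810521
```

Port 2's cover is home. In the scene view the arm hides port 0, so I move aside for one more check.

Emit:
move_arm(motion=[0, 0, 0, 0.2, 0.3, -0.05, 0.6, 0, 0, 0, 0.2, 0.3, -0.05, 0.6, 0, 0, 0, 0.2, 0.3, -0.05, 0.6, 0, 0, 0, 0.2, 0.3, -0.05, 0.6, 0, 0, 0, 0.2, 0.3, -0.05, 0.6, 0, 0, 0, 0.2, 0.3, -0.05, 0.6, 0, 0, 0, 0, 0, 0, 0.6, 0, 0, 0, 0, 0, 0, 0.6])

```text
time: 56.6
tool_pos: [0.3991, 0.1746, 0.2569]
ee_rot: [3.142, 0.002, -3.14]
wrist_force: [-0.1, 0.7, -0.3]
width: 0.0561
finger_force: 0.0
```

Run:
```python
from h import *
cv2.imwrite('pics/sG.png',robot.snapshot('scene')[:,:,::-1]);cv2.imwrite('pics/dG.png',robot.snapshot('side')[:,:,::-1])
def g(f):return cv2.resize(cv2.imread('pics/'+f+'.png'),None,fx=4,fy=4,interpolation=cv2.INTER_CUBIC)
def shift(n,A,B,q,qb=None):
    c=cal(n);qb=qb or q;P=lambda q,z:proj(c,np.array([*q,z]))
    u=(P(q,.06 if A==B else .073)*4).astype(int);w=(P(qb,.06)*4).astype(int)
    T=g(A)[u[1]-10:u[1]+34,u[0]-26:u[0]+26];W=g(B)[w[1]-40:w[1]+64,w[0]-46:w[0]+46]
    _,s,_,p=cv2.minMaxLoc(cv2.matchTemplate(W,T,cv2.TM_CCOEFF_NORMED));print(n,A,q,'error from home px',(np.array(p)-[20,30])/4,'score',round(s,3))
p0,p2=(.6425,-.078),(.637,.083)
shift('scene','scene24','sG',p0);shift('scene','s14','sG',p2);shift('scene','sG','sG',p2,p0);shift('side','dG','dG',p2,p0);shift('side','side24','dG',p0);shift('side','side24','dG',p2)
```

```text
scene scene24 (0.6425, -0.078) error from home px [0.5  0.25] score 0.62
scene s14 (0.637, 0.083) error from home px [-0.25  0.25] score 0.963
scene sG (0.637, 0.083) error from home px [1.5 0. ] score 0.914
side dG (0.637, 0.083) error from home px [-1.5  -1.25] score 0.865
side side24 (0.6425, -0.078) error from home px [0. 0.] score 0.733
side side24 (0.637, 0.083) error from home px [ 1.5  -3.75] score 0.822
```

Run:
```python
from h import *
def g(f):return cv2.resize(cv2.imread('pics/'+f+'.png'),None,fx=4,fy=4,interpolation=cv2.INTER_CUBIC)
def loc(n,T0,B,q):
    c=cal(n);u=(proj(c,np.array([*q,.06]))*4).astype(int)
    T=g(T0)[u[1]-10:u[1]+34,u[0]-26:u[0]+26];W=g(B)[u[1]-50:u[1]+74,u[0]-66:u[0]+66]
    _,s,_,p=cv2.minMaxLoc(cv2.matchTemplate(W,T,cv2.TM_CCOEFF_NORMED));print(n,B,q,'vs final px',(np.array(p)-[40,40])/4,round(s,3))
p0,p2=(.6425,-.078),(.637,.083)
for B in('s14','s21','scene24','scene30','sF'):loc('scene','sG',B,p2)
for B in('d14','d21','side24','side30','dF'):loc('side','dG',B,p2)
for B in('s21','scene24','scene30'):loc('scene','sG',B,p0)
for B in('side24','side30','dF'):loc('side','dG',B,p0)
```

```text
scene s14 (0.637, 0.083) vs final px [ 0.25 -4.25] 0.961
scene s21 (0.637, 0.083) vs final px [ 0.25 -4.25] 0.961
scene scene24 (0.637, 0.083) vs final px [ 0.25 -4.25] 0.961
scene scene30 (0.637, 0.083) vs final px [-4.  -4.5] 0.643
scene sF (0.637, 0.083) vs final px [0. 0.] 1.0
side d14 (0.637, 0.083) vs final px [ 0.25 -2.5 ] 0.629
side d21 (0.637, 0.083) vs final px [ 0.25 -2.5 ] 0.627
side side24 (0.637, 0.083) vs final px [-4.5  -1.25] 0.563
side side30 (0.637, 0.083) vs final px [-3.5 -4. ] 0.711
side dF (0.637, 0.083) vs final px [0. 0.] 0.999
scene s21 (0.6425, -0.078) vs final px [-0.25 -3.5 ] 0.742
scene scene24 (0.6425, -0.078) vs final px [-0.25 -3.5 ] 0.743
scene scene30 (0.6425, -0.078) vs final px [0. 0.] 1.0
side side24 (0.6425, -0.078) vs final px [ 0.25 -3.5 ] 0.76
side side30 (0.6425, -0.078) vs final px [0. 0.] 0.999
side dF (0.6425, -0.078) vs final px [0. 0.] 0.999
```

Both covers dropped by the full amount between being set down and now. I hand in.

```bash
python3 -c "
from bench import robot
print(robot.close_job())"
```

```text
the job is handed in; nothing more can be done
None
```

I handed the job in: the three cassettes I found are in the 130 mm bin, both covers I found were pressed home with the seating tool on ports 0 and 2, the tool is upright in its tray, and the jar and beaker are where they were.

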